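# Pack the cool box for the ward round

### The job

Take the lid off the insulated delivery box by its knob and set it down, right way up, on the black rubber mat. With the lid off, move the spent cold block (the shorter, ribbed block left in the box) out to lie on the white board, and slide every carton waiting there fully down into a cell of its own in the box, in whatever order there is room for; then put the lid back on so that it sits flush all round. Last, twist the spring-loaded start knob of the temperature recorder clockwise to its stop and let go so that it springs back; leave the jars and the tape dispenser where they stand.

Things in the scene. Friction and masses are not known exactly. Their poses are not given: they have to be found in the camera images.
- box_rim (a point): insulated delivery box, fixed: white, open-topped, 146 mm along its x by 258 mm along its y, 90 mm high, walls 12 mm thick, opening 122 x 234 mm, inner floor 25 mm above the counter. This point: centre of the opening at rim height (90 mm above the counter), z up. Inside, three cells side by side along y at 70 mm pitch, each 43 mm wide (y) and 122 mm long (x).
- cell0 (a point): place of a seated carton's centre in the cell at the box's -y end: 19 mm above the inner floor, 44 mm above the counter; axes as the box's, a carton lies along x. The cells are bounded by grey guide blocks 30 mm tall, only on the 32 mm nearest each end wall; the middle 58 mm of the length is open, leaving room for fingers beside a carton.
- cell1 (a point): the same for the middle cell
- cell2 (a point): the same for the cell at the box's +y end
- lid_knob (a point): loose white lid (about 0.32 kg), on the box at first: plate 146 (x) by 258 (y) by 8 mm, plug 114 x 226 mm under it, 10 mm deep, with 4 mm play all round in the opening; fits either way round. Round upright grey knob amid the top, 36 mm diameter, 38 mm tall. This point: the knob's centre, 19 mm above the plate's top, 37 mm above the plug's underside, 27 mm above box_rim when seated.
- rubber_mat: thin black rubber mat fixed on the counter, at the left or right of the box, 290 mm along its x, 170 mm along its y, 3 mm thick; origin at the centre of its underside, on the counter. The lid fits on it with its long side along the mat's x.
- tray_board: thin white board fixed on the counter on the other side of the box, 300 mm along its x, 140 mm along its y, 3 mm thick; origin at the centre of its underside. The cartons wait on it.
- carton0_mid (a point): a loose rigid cardboard carton (about 0.1 kg), 112 mm along its x, 38 x 38 mm in section, lying on a long side; this point is its centre. Any long side may be down and either end may lead. Two or three cartons are there; an absent one reads None.
- carton1_mid (a point): a loose rigid cardboard carton (about 0.1 kg), 112 mm along its x, 38 x 38 mm in section, lying on a long side; this point is its centre. Any long side may be down and either end may lead. Two or three cartons are there; an absent one reads None.
- carton2_mid (a point): a loose rigid cardboard carton (about 0.1 kg), 112 mm along its x, 38 x 38 mm in section, lying on a long side; this point is its centre. Any long side may be down and either end may lead. Two or three cartons are there; an absent one reads None.
- block_mid (a point): spent cold block, loose, rigid ribbed grey plastic (about 0.14 kg), 84 mm along its x, 38 x 38 mm in section; at the start it lies in cell0, along the cell. This point is its centre. It is to end lying flat on the white board, any side down.
- start_grip (a point): centre of the black bar grip (54 mm along its x, 16 mm thick in y, 32 mm tall) of the start knob on top of the grey temperature recorder (80 x 100 mm, 50 mm tall, fixed in front of the box); it lies on the vertical turning axis, 72 mm above the counter; the bar's top is 16 mm above it and a 56 mm disc 16 mm below it. Its axes turn with the knob.
- start (a joint): angle of the start knob: 0 at rest, grows as it is turned clockwise seen from above, up to the stop at 1.3 rad. A spring pulls it back to 0; holding it at the stop takes about 0.1 N m.
- jar: amber jar, 60 mm in diameter and 85 mm tall, fixed, a bystander; origin under its centre
- jar2: loose white jar, 48 mm in diameter and 70 mm tall, a bystander at the far edge of the work; origin under its centre
- tape: loose black desk tape dispenser, 100 x 55 mm, 84 mm tall, a bystander; origin under its centre
Mind the look-alikes: they are no part of the job. What is shaped like the part that bears carton0_mid but blue, green or turquoise is not meant.

How it is judged (in metres and radians):
On the way, in this order (a step that is already met when the one before it is completed fails the run):
1. the lid lies right way up on the rubber mat, let go (horizontal distance between lid_knob and rubber_mat below 0.07 m and angle between lid_knob's own z axis and vertical below 0.12 rad and height (world z) of lid_knob below 0.05 m and linear speed of lid below 0.02 m/s and contact force between the fingers and lid below 0.1 N), for 0.2 s.
2. the cold block lies on the white board and every carton fully down in a cell, let go, while the lid is still on the mat (((distance between carton0_mid and cell0 below 0.009 m and angle between the x axis of carton0_mid and the x axis of box_rim, either way round below 0.12 rad) or (distance between carton0_mid and cell1 below 0.009 m and angle between the x axis of carton0_mid and the x axis of box_rim, either way round below 0.12 rad) or (distance between carton0_mid and cell2 below 0.009 m and angle between the x axis of carton0_mid and the x axis of box_rim, either way round below 0.12 rad)) and ((distance between carton1_mid and cell0 below 0.009 m and angle between the x axis of carton1_mid and the x axis of box_rim, either way round below 0.12 rad) or (distance between carton1_mid and cell1 below 0.009 m and angle between the x axis of carton1_mid and the x axis of box_rim, either way round below 0.12 rad) or (distance between carton1_mid and cell2 below 0.009 m and angle between the x axis of carton1_mid and the x axis of box_rim, either way round below 0.12 rad)) and ((distance between carton2_mid and cell0 below 0.009 m and angle between the x axis of carton2_mid and the x axis of box_rim, either way round below 0.12 rad) or (distance between carton2_mid and cell1 below 0.009 m and angle between the x axis of carton2_mid and the x axis of box_rim, either way round below 0.12 rad) or (distance between carton2_mid and cell2 below 0.009 m and angle between the x axis of carton2_mid and the x axis of box_rim, either way round below 0.12 rad)) and x of block_mid in the frame of tray_board between -0.15 and 0.15 m and y of block_mid in the frame of tray_board between -0.07 and 0.07 m and height (world z) of block_mid below 0.03 m and contact force between the fingers and carton0 below 0.1 N and contact force between the fingers and carton1 below 0.1 N and contact force between the fingers and carton2 below 0.1 N and contact force between the fingers and block below 0.1 N and horizontal distance between lid_knob and rubber_mat below 0.07 m and angle between lid_knob's own z axis and vertical below 0.12 rad and height (world z) of lid_knob below 0.05 m), for 0.2 s.
3. the lid sits flush on the box again, let go (((distance between carton0_mid and cell0 below 0.009 m and angle between the x axis of carton0_mid and the x axis of box_rim, either way round below 0.12 rad) or (distance between carton0_mid and cell1 below 0.009 m and angle between the x axis of carton0_mid and the x axis of box_rim, either way round below 0.12 rad) or (distance between carton0_mid and cell2 below 0.009 m and angle between the x axis of carton0_mid and the x axis of box_rim, either way round below 0.12 rad)) and ((distance between carton1_mid and cell0 below 0.009 m and angle between the x axis of carton1_mid and the x axis of box_rim, either way round below 0.12 rad) or (distance between carton1_mid and cell1 below 0.009 m and angle between the x axis of carton1_mid and the x axis of box_rim, either way round below 0.12 rad) or (distance between carton1_mid and cell2 below 0.009 m and angle between the x axis of carton1_mid and the x axis of box_rim, either way round below 0.12 rad)) and ((distance between carton2_mid and cell0 below 0.009 m and angle between the x axis of carton2_mid and the x axis of box_rim, either way round below 0.12 rad) or (distance between carton2_mid and cell1 below 0.009 m and angle between the x axis of carton2_mid and the x axis of box_rim, either way round below 0.12 rad) or (distance between carton2_mid and cell2 below 0.009 m and angle between the x axis of carton2_mid and the x axis of box_rim, either way round below 0.12 rad)) and x of block_mid in the frame of tray_board between -0.15 and 0.15 m and y of block_mid in the frame of tray_board between -0.07 and 0.07 m and height (world z) of block_mid below 0.03 m and horizontal distance between lid_knob and box_rim below 0.009 m and z of lid_knob in the frame of box_rim between 0.02 and 0.031 m and angle between lid_knob's own z axis and vertical below 0.05 rad and linear speed of lid below 0.02 m/s and contact force between the fingers and lid below 0.1 N), for 0.2 s.
4. the start knob is twisted to its stop (value of joint start above 1.2 rad and horizontal distance between lid_knob and box_rim below 0.009 m and z of lid_knob in the frame of box_rim between 0.02 and 0.031 m and angle between lid_knob's own z axis and vertical below 0.05 rad), for 0.1 s.
5. the start knob has sprung back (value of joint start below 0.1 rad), for 0.2 s.
At the end, for the whole second after the job is handed in: Each carton is in its own cell (centre within 9 mm, axis within 0.12 rad); the cold block lies flat, its centre over the white board; the lid is on the box, let go and still (knob within 9 mm of centre, tilt under 0.05 rad); the start knob went past 1.2 rad and is back below 0.1 rad (all of step 3 and value of joint start below 0.1 rad); the robot touches nothing.
It fails at once if the loose jar or the tape dispenser is moved more than 40 mm (distance of any of jar2, tape from where it was at the start of the episode above 0.04 m).
Of carton0, carton1, carton2 only 2 to 3 are there at a start; the rules pass over those that are not, and their reading is None.
At some moment in a run one of carton0, carton1, carton2 may be knocked a few centimetres aside while the robot is not near it.
Once in a run the grip may slacken for a moment while it holds something.
It also fails if it takes over 210 s, if anything falls off the work surface, if the arm or the gripper's body presses on something with over 40 N, if the wrist force passes 120 N, or if a joint passes its speed limit or range.

### The arm

A 6-joint arm with a two-finger parallel gripper is mounted at the origin on the work surface. World frame = base frame: x ahead of the robot, y to its left, z up, the work surface at z = 0. Lengths are in mm, angles in rad, forces in N, time in s.
With the tool pointing down it reaches from about 350 to 875 mm from the base axis. Payload 4.2 kg.
Tool frame: the origin (TCP) lies between the finger pads; the fingertips stand 11 mm ahead of it and the grasp point (between the pads) lies 8 mm behind it; z points along the fingers, y is the direction in which the jaws open and shut (so a half turn about z gives the same grasp; the last joint's range is limited). The gripper opens to 85 mm and grips with 20 to 120 N. Pads are 22 mm wide; open, the fingers measure 114 mm over their backs; the gripper's body (76 mm by 85 mm) begins 54 mm behind the grasp point. The pads swing forward as they close: fully open they stand 13 mm farther back than shut.
Start: joints at [-0.983, 0.385, 0.008, 0, -1.194, -0.259], TCP at [201.832, -591.492, 207.712] pointing down, gripper open.
Joint ranges: [-3.14, 3.14], [-1.21, 2.06], [-1.07, 1.41], [-3.16, 2.05], [-2.99, -0.16], [-3.1, 3.1]. Speed limits (rad/s): [2.79, 2.79, 3.14, 3.14, 3.14, 3.14].

### API

Orientations are given as a unit quaternion [x, y, z, w].
In Python, from bench import * gives the robot as it stands. The module is installed in compiled form; this text tells all that it offers.
- The arm moves only by the tool drive_tool, never from a script. Its argument "increments" is a list of rows, each a list of 3 entries, a list of its own where there are three numbers: the gripper command: -1 is shut, 1 is fully open, values between are in proportion, then the shift along the tool's x, y, z scaled (see below), then the turn about the tool's z scaled (see below). In form: [[hand, [tx, ty, tz], turn], ...]. A call has 1 to 20 rows; each row shifts and turns the commanded pose from where the row before left it, along the tool's axes as they then stand; what a row does not reach is not made up. The controller multiplies each number of a shift by 0.3 m and each number of a turn by 2 rad. A row lasts 1/8 s, in which the tool goes at most 62.5 mm and 10.7 degrees, less where a joint would pass 70% of its speed; a pose out of reach is approached as far as the arm can. A call with a number of a shift or a turn outside -1 to 1 is refused whole. A call with a gripper value outside its range is refused whole. The fingers move at their own pace and stop on an object; the grip force is fixed at half the most. Time passes only in rows, so rows that do not move let the fingers close. It gives the time, the measured TCP pose, the force and the opening at its end, in the units of the state.
- read_state(): the state, without advancing time (a new reading comes with each control period).
- get_image(name): name is "scene" or "top"; returns the picture (420x560x3 uint8, red, green, blue); there is no depth.
- calibration(name): a dict with "fovy" (degrees; the focal length in pixels is half the picture's height over the tangent of half this angle, whatever the lens; pixels are square), "cx", "cy" (the principal point, pixels), "k1" (the pictures are not rectified: a ray, as slopes to the right and down, at radius r is drawn at 1 + k1 r^2 times it, then the intrinsics apply), "R" (3x3) and "t" (3): a world point X has camera coordinates R X + t. Camera axes: x right, y down, z forward; pixel columns grow to the right and rows downward; lengths in mm; the calibration is good to about 2 mm. A picture is of the moment at which its call begins. calibration takes no time and is no camera call.
- job_done(): hands the job in, once; it reports no verdict.
The state is a dict: "clock": time; "joints": joint angles; "joint_vel": joint speeds; "joint_efforts": joint torques, N m; "position": TCP position; "ee_rot": TCP orientation; "contact_force": force on the tool from outside, world axes, zero at the start; "wrist_torque": the same for the moment, N m; "gripper_width": finger opening in mm.
Only numpy, scipy, OpenCV 4.12 (cv2) and the standard library are available. Lean on these libraries where they do the work, as an engineer would, in place of code of your own. Each camera call takes 0.05 s, during which the arm holds its last target.

## Working session

There is one attempt and no reset: what is moved stays moved. The work goes in short steps, Python scripts to look and compute and a tool call to move; the robot and the scene stay as the last step left them, time stands still between calls to the robot, and variables do not carry over. Pictures are saved under pics/ and viewed, and the job is handed in when it is done.

Besides the shell and the picture viewer there is one more tool, called after ">>>" by a JSON object that holds its "api" and its "payload". drive_tool: Moves the arm, as the interface text tells. Shifts and turns lie within -1 to 1; 1 stands for 0.3 m of shift or 2 rad of turn. Its arguments: {"type":"object","properties":{"increments":{"type":"array"}},"required":["increments"]}

```bash
mkdir -p pics
python3 - <<'E'
from bench import *
import cv2,numpy as np
s=read_state();print(s)
for n in("scene","top"):
    im=get_image(n);cv2.imwrite(f"pics/{n}0.png",im[:,:,::-1]);c=calibration(n);print(n,{k:(np.round(v,4).tolist() if k in'Rt' else v) for k,v in c.items()})
E
```

```text
{'clock': 0.0, 'joints': array([-9.83452153e-01,  3.85600727e-01,  6.62181290e-03, -5.10321663e-04,
       -1.19402237e+00, -2.58582771e-01]), 'joint_vel': array([-2.52145901e-05, -1.65696794e-03,  7.98872864e-04,  3.30799012e-04,
        3.31931010e-04, -4.42056203e-04]), 'joint_efforts': array([-1.92440006e-03, -3.92288196e+01,  1.88400275e+01,  4.18625593e+00,
       -4.70417464e-03, -5.72284875e-06]), 'position': array([ 201.59297441, -590.91452109,  206.59174576]), 'ee_rot': array([-1.63548435e-01,  9.86534661e-01,  1.10267003e-03, -2.36268490e-04]), 'contact_force': array([0.94604398, 0.83266361, 0.23174788]), 'wrist_torque': array([ 0.01281463, -0.02707439,  0.00459493]), 'gripper_width': 85.49239139450535}
scene {'fovy': 50.13878606487048, 'cx': 281.9596509049638, 'cy': 205.52417252530645, 'k1': -0.07708297630027192, 'R': [[0.7461, 0.6656, 0.0151], [0.5573, -0.612, -0.5611], [-0.3643, 0.4271, -0.8276]], 't': [-315.9887, -284.6341, 1465.6255]}
top {'fovy': 55.896593759256, 'cx': 286.3013045807073, 'cy': 209.10069532818616, 'k1': -0.029552798405966745, 'R': [[0.0032, -1.0, 0.0023], [-0.9993, -0.0033, -0.0385], [0.0385, -0.0021, -0.9993]], 't': [-93.3019, 502.7777, 1102.8233]}
```

View pics/scene0.png

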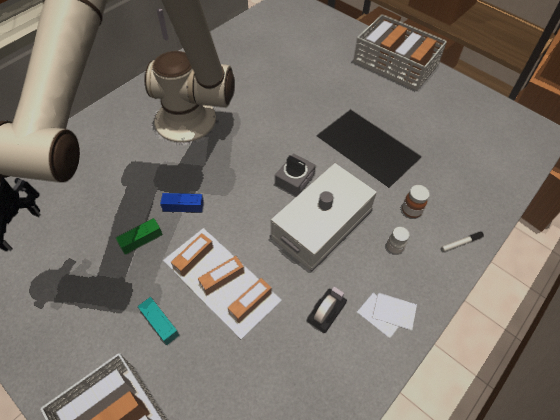

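View pics/top0.png

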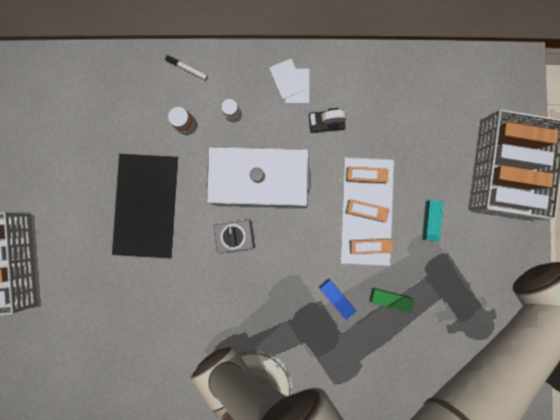

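```bash
cat > h.py <<'E'
import cv2,numpy as np
from bench import *
def K(c):
    f=210/np.tan(np.radians(c['fovy'])/2);return f
def w2p(n,X):
    c=calibration(n);p=np.array(c['R'])@np.array(X,float)+np.array(c['t']);s=p[:2]/p[2];s=s*(1+c['k1']*(s@s));return s*K(c)+[c['cx'],c['cy']]
def ray(n,uv):
    c=calibration(n);d=(np.array(uv,float)-[c['cx'],c['cy']])/K(c);s=d.copy()
    for _ in range(20): s=d/(1+c['k1']*(s@s))
    R=np.array(c['R']);t=np.array(c['t']);return -R.T@t,R.T@np.array([*s,1])
def p2w(n,uv,z):
    o,d=ray(n,uv);return o+d*(z-o[2])/d[2]
def snap(n,tag):
    im=get_image(n)[:,:,::-1].copy();cv2.imwrite(f'pics/{n}_{tag}.png',im);return im
def rects(n,mask,z,amin=60):
    k,l,st,_=cv2.connectedComponentsWithStats(mask.astype(np.uint8));out=[]
    for i in range(1,k):
        if st[i,4]<amin: continue
        cs,_=cv2.findContours((l==i).astype(np.uint8),cv2.RETR_EXTERNAL,cv2.CHAIN_APPROX_NONE)
        W=np.array([p2w(n,p[0],z)[:2] for p in cs[0]],np.float32)
        (c,s,a)=cv2.minAreaRect(W);m=np.array([p2w(n,p,z)[:2] for p in np.argwhere(l==i)[:,::-1]]).mean(0)
        s=list(s)
        if s[0]<s[1]: a+=90; s=s[::-1]
        a=(a+90)%180-90
        out.append((np.round(c,1),np.round(s,1),round(a,1),np.round(m,1),st[i].tolist()))
    return out
E
python3 - <<'E'
from h import *
im=cv2.imread('pics/top0.png');hsv=cv2.cvtColor(im,cv2.COLOR_BGR2HSV);H,S,V=cv2.split(hsv)
yy,xx=np.mgrid[:420,:560]
work=(yy>60)&(yy<290)&(xx>90)&(xx<470)
def show(t,r):
    print(t); [print('  ',x) for x in r]
show('lid z98',rects('top',work&(V>165)&(S<60)&(xx<320)&(yy>130),98,300))
show('black mat z3',rects('top',work&(V<35)&(xx<190),3,300))
or_=work&(S>120)&(H>3)&(H<25)&(xx>330)&(yy>150)
show('orange z38',rects('top',or_,38,20))
show('board z3',rects('top',work&(xx>330)&(yy>140)&(((V>165)&(S<60))|or_),3,300))
show('knob',rects('top',work&(V<150)&(xx>240)&(xx<275)&(yy>160)&(yy<190),136,30))
g=im[210:260,205:260]; cv2.imwrite('pics/z1.png',cv2.resize(g,None,fx=8,fy=8,interpolation=cv2.INTER_CUBIC))
g=im[140:275,200:400]; cv2.imwrite('pics/z2.png',cv2.resize(g,None,fx=4,fy=4,interpolation=cv2.INTER_CUBIC))
E
```

```text
Traceback (most recent call last):
  File "h.py", line 21, in rects
    (c,s,a)=cv2.minAreaRect(W);m=np.array([p2w(n,p,z)[:2] for p in np.argwhere(l==i)[:,::-1]]).mean(0)
                                           ~~~^^^^^^^
  File "h.py", line 12, in p2w
    o,d=ray(n,uv);return o+d*(z-o[2])/d[2]
        ~~~^^^^^^
  File "h.py", line 8, in ray
    c=calibration(n);d=(np.array(uv,float)-[c['cx'],c['cy']])/K(c);s=d.copy()
ValueError: time passes only in moves, steps and waits
```

Too many calibration calls; cache it.

```bash
sed -i 's/^from bench import \*/from bench import *\n_cal={n:calibration(n) for n in ("scene","top")}\ncalibration=lambda n:_cal[n]/' h.py
python3 - <<'E'
from h import *
im=cv2.imread('pics/top0.png');hsv=cv2.cvtColor(im,cv2.COLOR_BGR2HSV);H,S,V=cv2.split(hsv)
yy,xx=np.mgrid[:420,:560]
work=(yy>60)&(yy<290)&(xx>90)&(xx<470)
def show(t,r):
    print(t); [print('  ',x) for x in r]
show('lid z98',rects('top',work&(V>165)&(S<60)&(xx<320)&(yy>130),98,300))
show('black mat z3',rects('top',work&(V<35)&(xx<190),3,300))
or_=work&(S>120)&(H>3)&(H<25)&(xx>330)&(yy>150)
show('orange z38',rects('top',or_,38,20))
show('board z3',rects('top',work&(xx>330)&(yy>140)&(((V>165)&(S<60))|or_),3,300))
show('knob',rects('top',work&(V<150)&(xx>240)&(xx<275)&(yy>160)&(yy<190),136,30))
g=im[210:260,205:260]; cv2.imwrite('pics/z1.png',cv2.resize(g,None,fx=8,fy=8,interpolation=cv2.INTER_CUBIC))
g=im[140:275,200:400]; cv2.imwrite('pics/z2.png',cv2.resize(g,None,fx=4,fy=4,interpolation=cv2.INTER_CUBIC))
print(read_state()['clock'])
E
```

```text
lid z98
   (array([586.8, -15.8]), array([256.8, 146. ]), 88.6, array([586.3, -16. ]), [207, 147, 101, 58, 5323])
black mat z3
orange z38
   (array([ 600.7, -270.7]), array([30.4, 19.3]), 0.2, array([ 599.2, -265.8]), [348, 168, 8, 12, 37])
   (array([ 596.8, -349.5]), array([33.4, 33.2]), -0.4, array([ 594.7, -354.8]), [374, 169, 13, 13, 105])
   (array([ 509.9, -266.1]), array([30.9,  8.7]), -5.4, array([ 509.5, -265.8]), [348, 201, 5, 12, 26])
   (array([ 490.3, -350.8]), array([32.3, 30. ]), -14.4, array([ 489.1, -353.9]), [374, 208, 14, 13, 103])
   (array([ 400.4, -274.4]), array([30.7,  7.9]), -5.4, array([ 401.1, -274. ]), [352, 241, 4, 12, 26])
   (array([ 403.2, -363.5]), array([30.1, 30. ]), -89.9, array([ 403.5, -365.8]), [380, 240, 12, 12, 105])
board z3
   (array([ 498.8, -320. ]), array([302.2, 142.1]), -2.4, array([ 498.9, -321.2]), [340, 157, 54, 109, 3889])
knob
   (array([583.3, -17.9]), array([35.2, 35. ]), 0.3, array([583.4, -18. ]), [250, 168, 15, 15, 176])
0.1
```

View pics/z1.png

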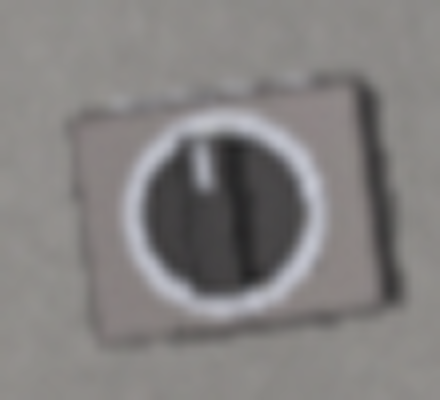

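View pics/z2.png

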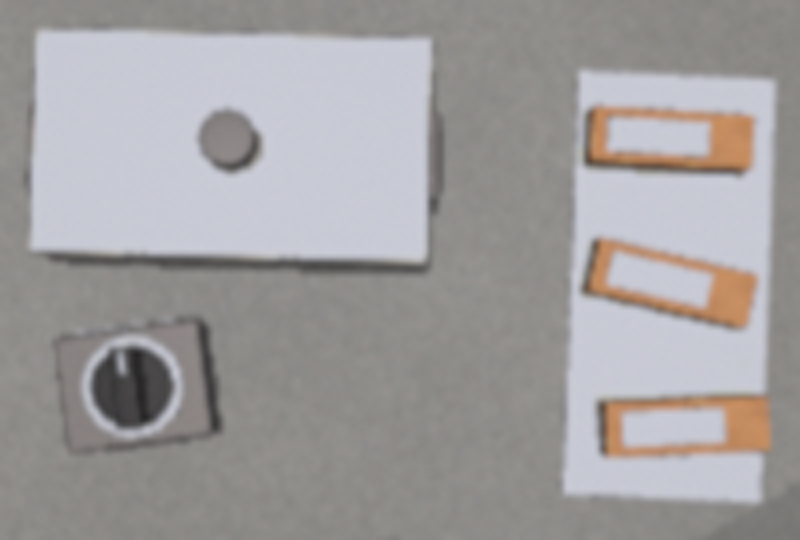

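```bash
cat >> h.py <<'E'
def hullrect(n,mask,z):
    ys,xs=np.nonzero(mask);P=cv2.convexHull(np.stack([xs,ys],1).astype(np.int32))[:,0]
    W=np.array([p2w(n,p,z)[:2] for p in P],np.float32);c,s,a=cv2.minAreaRect(W);s=list(s)
    if s[0]<s[1]: a+=90; s=s[::-1]
    return np.round(c,1),np.round(s,1),round((a+90)%180-90,1)
def cartons(im,z=41,roi=(330,420,145,275)):
    H,S,V=cv2.split(cv2.cvtColor(im,cv2.COLOR_BGR2HSV));yy,xx=np.mgrid[:420,:560]
    m=(S>100)&(H>3)&(H<25)&(V>120)&(xx>roi[0])&(xx<roi[1])&(yy>roi[2])&(yy<roi[3])
    k=cv2.dilate(m.astype(np.uint8),np.ones((3,3)))
    N,l,st,_=cv2.connectedComponentsWithStats(k);out=[]
    for i in range(1,N):
        mm=m&(l==i)
        if mm.sum()>60: out.append(hullrect('top',mm,z)+(int(mm.sum()),))
    return out
def tri(us,ut):
    A=[];b=[]
    for n,u in(('scene',us),('top',ut)):
        o,d=ray(n,u);d/=np.linalg.norm(d);P=np.eye(3)-np.outer(d,d);A.append(P);b.append(P@o)
    x,r,_,_=np.linalg.lstsq(np.vstack(A),np.hstack(b),rcond=None);return x,np.sqrt(r)
E
python3 - <<'E'
from h import *
im=cv2.imread('pics/top0.png');hsv=cv2.cvtColor(im,cv2.COLOR_BGR2HSV);H,S,V=cv2.split(hsv)
for c in cartons(im):print(c)
yy,xx=np.mgrid[:420,:560]
m=(V<70)&(xx>100)&(xx<190)&(yy>150)&(yy<265);print('mat',hullrect('top',cv2.morphologyEx(m.astype(np.uint8),cv2.MORPH_OPEN,np.ones((3,3))),3))
for p in((237,240),):print(V[p[1]-3:p[1]+3,p[0]])
sc=cv2.imread('pics/scene0.png')
cv2.imwrite('pics/z3.png',cv2.resize(sc[140:270,260:385],None,fx=5,fy=4.5,interpolation=cv2.INTER_CUBIC))
print('cam centers',ray('top',(0,0))[0],ray('scene',(0,0))[0])
E
```

```text
(array([ 597.9, -313.2]), array([109.5,  35.8]), 86.9, 219)
(array([ 498.7, -313.2]), array([109.1,  34.5]), 77.2, 205)
(array([ 403.3, -323. ]), array([110.5,  33. ]), -88.3, 203)
mat (array([512.7, 310.5]), array([287. , 167.3]), -2.9)
[71 68 68 68 68 67]
cam centers [ 460.19669799  -89.30702167 1121.58512743] [ 928.25675164 -589.79337754 1058.02013474]
```

View pics/z3.png

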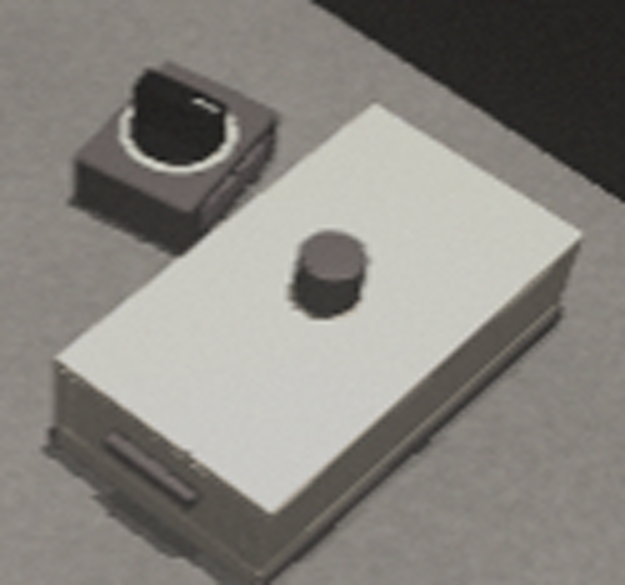

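Run:
```python
from h import *
print(tri((326.2-.4,196.7-.4),(256.6,173.8)))
print(p2w('scene',(325.8,196.3),136),p2w('top',(256.6,173.8),136))
L=[p2w('scene',(260+a/5-.4,140+b/4.5-.4),98)[:2] for a,b in((375,103),(582,235),(273,513),(57,358))]
print(np.round(L,1),np.mean(L,0))
L=[p2w('top',(200+a/4-.4,140+b/4-.4),98)[:2] for a,b in((37,30),(432,38),(428,264),(31,248))]
print(np.round(L,1),np.mean(L,0))
# bar top: scene centre of bar top, top
print('bar',p2w('scene',(260+183/5-.4,140+88/4.5-.4),88),p2w('top',(205+216/8-.4,210+215/8-.4),88),'disc',p2w('top',(205+225/8-.4,210+213/8-.4),56),p2w('scene',(260+180/5-.4,140+128/4.5-.4),56))
```

```text
(array([585.79375312, -17.35468532, 135.15248301]), array([1.19962601]))
[585.53432565 -18.52152247 136.        ] [586.32018461 -16.84131297 136.        ]
[[ 517.7  111.7]
 [ 661.3  106.8]
 [ 656.7 -146.6]
 [ 513.  -144.2]] [587.15915443 -18.08524077]
[[ 660.8  111. ]
 [ 656.3 -146.5]
 [ 508.9 -144. ]
 [ 518.5  113.2]] [586.11860547 -16.583225  ]
bar [426.07032878  55.28547292  88.        ] [428.16713484  50.88551558  88.        ] disc [427.85752565  52.20475263  56.        ] [429.83081992  50.29425626  56.        ]
```

```bash
cat > plan.py <<'E'
import sys
from h import *
from scipy.spatial.transform import Rotation as Ro
def cur():
    s=read_state();R=Ro.from_quat(s['ee_rot']).as_matrix();return s,R
def st():
    s,R=cur();print('t',round(s['clock'],2),'pos',np.round(s['position'],1),'yaw',round(np.degrees(np.arctan2(R[1,0],R[0,0])),2),'tilt z',np.round(R[:,2],3),'F',np.round(s['contact_force'],1),'w',round(s['gripper_width'],1),'j',np.round(s['joints'],2))
def go(x,y,z,yaw=None):
    s,R=cur();d=R.T@(np.array([x,y,z])-s['position']);y0=np.degrees(np.arctan2(R[1,0],R[0,0]))
    print('shift total scaled',np.round(d/300,4),'n',int(np.ceil(np.linalg.norm(d)/60)))
    if yaw is not None:
        t=-((yaw-y0+180)%360-180);print('turn deg(tool,cw+)',round(t,2),'scaled',round(np.radians(t)/2,4),'n',int(np.ceil(abs(t)/10)))
if __name__=='__main__':
    st()
    if len(sys.argv)>1: go(*[float(a) for a in sys.argv[1:]])
E
python3 plan.py 586 -17.4 180 178.9
```

```text
t 0.1 pos [ 201.6 -591.   206.7] yaw -161.17 tilt z [-0.001  0.002 -1.   ] F [-0.3  0.8 -0.4] w 85.7 j [-0.98  0.39  0.01 -0.   -1.19 -0.26]
shift total scaled [-1.8298  1.3959  0.0916] n 12
turn deg(tool,cw+) 19.93 scaled 0.1739 n 2
```

>>> {"api": "drive_tool", "payload": {"increments": [[1, [-0.1525, 0.1163, 0], 0], [1, [-0.1525, 0.1163, 0], 0], [1, [-0.1525, 0.1163, 0], 0], [1, [-0.1525, 0.1163, 0], 0], [1, [-0.1525, 0.1163, 0], 0], [1, [-0.1525, 0.1163, 0], 0], [1, [-0.1525, 0.1163, 0], 0], [1, [-0.1525, 0.1163, 0], 0], [1, [-0.1525, 0.1163, 0], 0], [1, [-0.1525, 0.1163, 0], 0], [1, [-0.1525, 0.1163, 0], 0], [1, [-0.1525, 0.1163, 0], 0], [1, [0, 0, 0], 0.087], [1, [0, 0, 0], 0.087], [1, [0, 0, 0], 0]]}}

```text
clock: 1.98
position: [585.9, -17.8, 207.1]
ee_rot: [0.008, 1.0, -0.0, -0.001]
contact_force: [-0.1, 0.1, 0.6]
gripper_width: 85.3
```

```bash
python3 plan.py 586 -17.4 113 178.9;python3 - <<'E'
from h import *
a=snap('scene','a');b=snap('top','a')
cv2.imwrite('pics/za.png',np.vstack([cv2.resize(a[80:270,240:440],(600,300)),cv2.resize(b[130:270,180:400],(600,300))]))
E
```

```text
t 1.98 pos [585.9 -17.8 207.1] yaw 179.03 tilt z [-0.001 -0.    -1.   ] F [-0.1  0.1  0.6] w 85.3 j [ 0.25  0.32 -0.09 -0.   -1.16 -1.83]
shift total scaled [-0.0005  0.0013  0.3137] n 2
turn deg(tool,cw+) 0.13 scaled 0.0011 n 1
```

View pics/za.png

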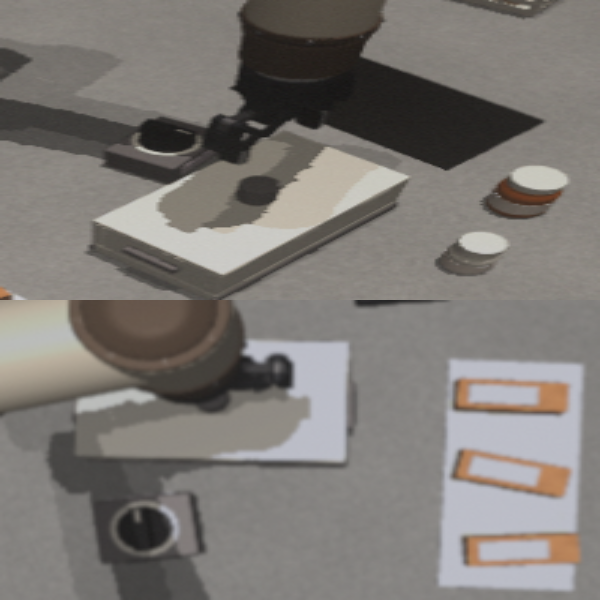

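>>> {"api": "drive_tool", "payload": {"increments": [[1, [0, 0, 0.15], 0], [1, [0, 0, 0.12], 0], [1, [0, 0, 0.043], 0], [1, [0, 0, 0], 0], [-1, [0, 0, 0], 0], [-1, [0, 0, 0], 0], [-1, [0, 0, 0], 0], [-1, [0, 0, 0], 0], [-1, [0, 0, 0], 0], [-1, [0, 0, 0], 0]]}}

```text
clock: 3.32
position: [586.2, -18.0, 113.8]
ee_rot: [0.01, 1.0, 0.0, -0.0]
contact_force: [0.5, 0.1, -0.6]
gripper_width: 0.0
```

```bash
python3 plan.py 512.7 310.5 220 -90
```

```text
t 3.33 pos [586.2 -18.  113.8] yaw 178.9 tilt z [-0.  0. -1.] F [ 0.5  0.1 -0.6] w 0.0 j [ 0.25  0.4  -0.22 -0.   -0.95 -1.84]
shift total scaled [ 0.266  1.09  -0.354] n 6
turn deg(tool,cw+) -91.1 scaled -0.795 n 10
```

Run:
```python
from h import *
a=snap('scene','b');b=snap('top','b')
cv2.imwrite('pics/zb.png',np.vstack([cv2.resize(a[80:270,240:440],(600,300)),cv2.resize(b[130:270,180:400],(600,300))]))
```

```text
(no output)
```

View pics/zb.png

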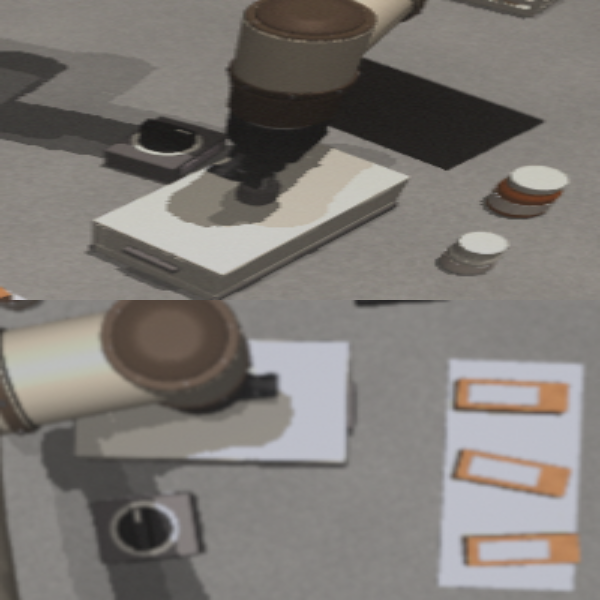

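Run:
```python
from h import *
a=cv2.imread('pics/scene_b.png')
cv2.imwrite('pics/zb2.png',cv2.resize(a[130:220,280:380],None,fx=7,fy=6,interpolation=cv2.INTER_CUBIC))
print(w2p('scene',[586,-17.4,136]),w2p('scene',[586,-17.4,103]))
```

```text
[326.22077801 196.13354897] [324.98865422 203.51805361]
```

View pics/zb2.png

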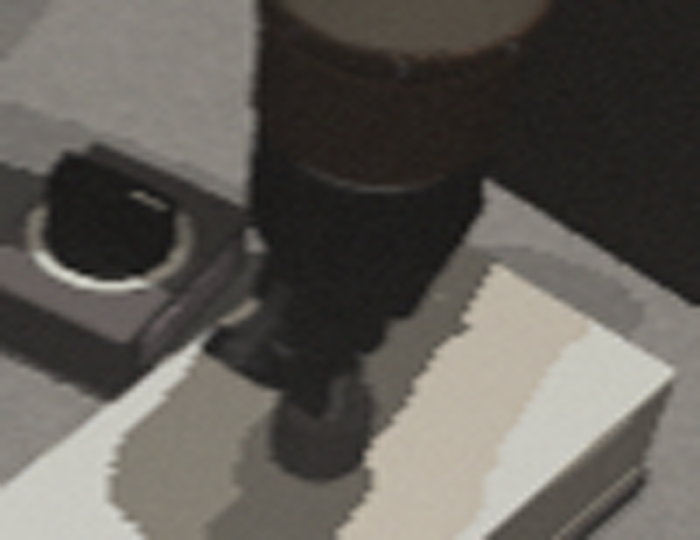

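>>> {"api": "drive_tool", "payload": {"increments": [[-1, [0, 0, 0], 0], [-1, [0, 0, -0.05], 0], [-1, [0, 0, -0.05], 0], [-1, [0, 0, 0], 0]]}}

```text
clock: 3.92
position: [587.6, -17.8, 146.2]
ee_rot: [0.009, 1.0, 0.0, 0.002]
contact_force: [0.3, 0.5, -0.2]
gripper_width: 0.1
```

```bash
python3 plan.py
python3 - <<'E'
from h import *
a=snap('scene','c');b=snap('top','c')
cv2.imwrite('pics/zc.png',np.vstack([cv2.resize(a[130:230,260:380],(600,400)),cv2.resize(b[130:210,200:320],(600,200))]))
E
```

```text
t 3.92 pos [587.6 -17.8 146.2] yaw 178.91 tilt z [ 0.005  0.001 -1.   ] F [ 0.3  0.5 -0.2] w 0.1 j [ 0.25  0.37 -0.18  0.   -1.02 -1.84]
```

View pics/zc.png

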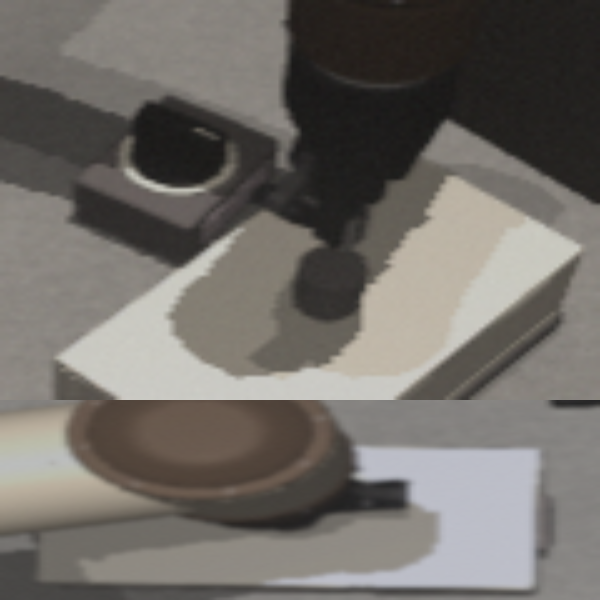

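Run:
```python
from h import *
b=cv2.imread('pics/top_c.png');a=cv2.imread('pics/top_a.png');s=cv2.imread('pics/scene_a.png')
cv2.imwrite('pics/zd.png',np.hstack([np.vstack([cv2.resize(x[140:190,240:310],None,fx=6,fy=6,interpolation=cv2.INTER_CUBIC) for x in(a,b)]),cv2.resize(s[80:200,290:353],(315,600),interpolation=cv2.INTER_CUBIC)]))
for z in (113,146,207):
  for dy in(-50,0,50):
    print(z,dy,w2p('top',[586,-18+dy,z]),w2p('scene',[586,-18+dy,z]))
```

```text
113 -50 [277.24319178 175.13552409] [312.82114983 213.53730708]
113 0 [257.70516343 175.07275697] [325.21029535 201.45935308]
113 50 [238.17543384 175.01491354] [337.12828229 189.8324352 ]
146 -50 [276.96855651 173.47942963] [313.78866307 206.19769749]
146 0 [256.77350751 173.41477676] [326.4565749  193.96913545]
146 50 [236.58775883 173.35564157] [338.62912901 182.21167824]
207 -50 [276.40906478 170.10553716] [315.70518244 191.6287603 ]
207 0 [254.87557806 170.03713913] [328.92051833 179.12721174]
207 50 [233.35367115 169.9756106 ] [341.59084457 167.13689671]
```

View pics/zd.png

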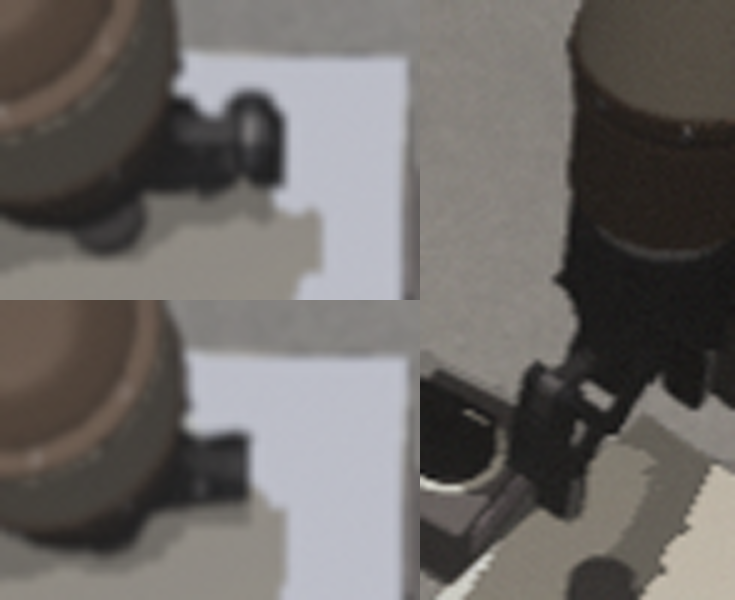

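```bash
python3 plan.py 430 -120 150
```

```text
t 4.03 pos [586.2 -17.9 144.2] yaw 178.89 tilt z [ 0.001  0.001 -1.   ] F [-1.4  0.7  0.2] w 0.1 j [ 0.25  0.37 -0.18 -0.   -1.02 -1.84]
shift total scaled [ 0.514  -0.3505 -0.0198] n 4
```

>>> {"api": "drive_tool", "payload": {"increments": [[-1, [0, 0, -0.15], 0], [-1, [0, 0, -0.02], 0], [-1, [0.128, -0.0875, 0], 0], [-1, [0.128, -0.0875, 0], 0], [-1, [0.128, -0.0875, 0], 0], [-1, [0.128, -0.0875, 0], 0], [-1, [0, 0, 0.15], 0], [-1, [0, 0, 0], 0]]}}

```text
clock: 5.03
position: [427.4, -120.3, 147.2]
ee_rot: [0.01, 1.0, 0.0, -0.004]
contact_force: [0.2, 0.2, -0.0]
gripper_width: -0.2
```

```bash
python3 plan.py
python3 - <<'E'
from h import *
a=snap('scene','d');b=snap('top','d')
s=read_state();p=s['position']
print([ (np.round(w2p(n,p-[0,0,k]),1)) for n in('scene','top') for k in (11,)])
cv2.imwrite('pics/ze.png',np.hstack([cv2.resize(a[140:260,210:310],(500,600)),cv2.resize(b[170:270,260:310],(300,600))]))
E
```

```text
t 5.03 pos [ 427.4 -120.3  147.2] yaw 178.83 tilt z [-0.008  0.    -1.   ] F [ 0.2  0.2 -0. ] w -0.2 j [ 0.09  0.14 -0.5  -0.   -0.94 -1.68]
[array([253.6, 186.3]), array([297.8, 236.1])]
```

View pics/ze.png

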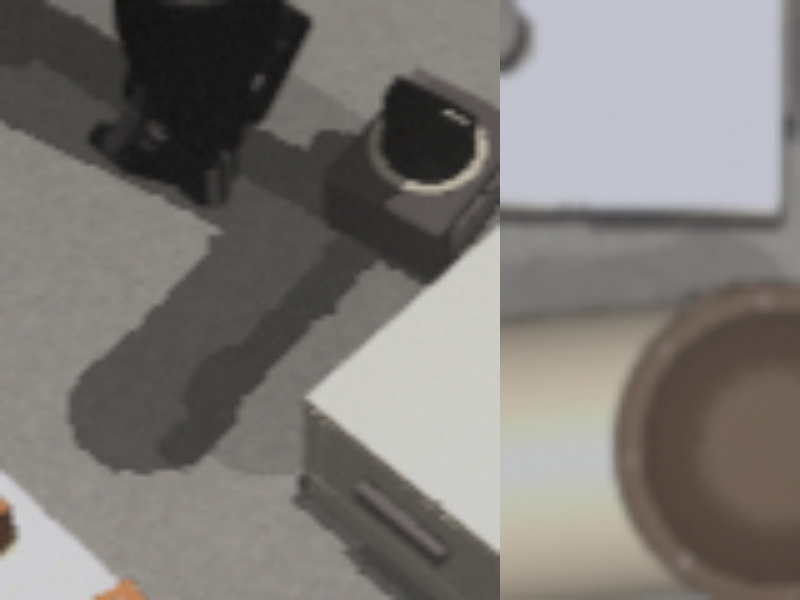

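>>> {"api": "drive_tool", "payload": {"increments": [[-1, [0, 0, 0.15], 0], [-1, [0, 0, 0.15], 0], [-1, [0, 0, 0.1], 0], [-1, [0, 0, 0.02], 0], [-1, [0, 0, 0], 0]]}}

```text
clock: 5.75
position: [432.2, -119.8, 24.7]
ee_rot: [0.009, 1.0, -0.0, 0.001]
contact_force: [0.1, 0.4, 0.7]
gripper_width: 0.0
```

```bash
python3 plan.py
python3 - <<'E'
from h import *
a=snap('scene','e')
s=read_state();p=s['position']
print([ (np.round(w2p(n,p-[0,0,k]),1)) for n in('scene','top') for k in (11,)])
cv2.imwrite('pics/zf.png',cv2.resize(a[140:260,210:310],(500,600)))
E
```

```text
t 5.75 pos [ 432.2 -119.8   24.7] yaw 178.96 tilt z [ 0.002 -0.    -1.   ] F [0.1 0.4 0.7] w 0.0 j [ 0.09  0.33 -0.65  0.   -0.59 -1.68]
[array([255.7, 213.4]), array([296.3, 234.4])]
```

View pics/zf.png

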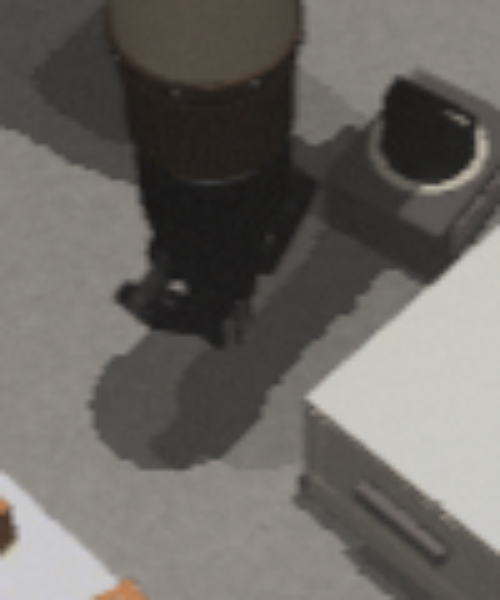

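>>> {"api": "drive_tool", "payload": {"increments": [[-1, [0, 0, 0.015], 0], [-1, [0, 0, 0.01], 0], [-1, [0, 0, 0.01], 0], [-1, [0, 0, 0], 0]]}}

```text
clock: 6.3
position: [430.4, -120.0, 13.2]
ee_rot: [0.01, 1.0, -0.0, -0.0]
contact_force: [-0.3, -0.4, 0.4]
gripper_width: 0.1
```

>>> {"api": "drive_tool", "payload": {"increments": [[-1, [0, 0, 0.01], 0], [-1, [0, 0, 0], 0]]}}

```text
clock: 6.55
position: [430.4, -120.0, 10.1]
ee_rot: [0.01, 1.0, -0.0, -0.0]
contact_force: [0.0, 0.2, 0.6]
gripper_width: -0.3
```

>>> {"api": "drive_tool", "payload": {"increments": [[-1, [0, 0, 0.01], 0], [-1, [0, 0, 0], 0]]}}

```text
clock: 6.8
position: [430.4, -120.0, 7.1]
ee_rot: [0.01, 1.0, -0.0, -0.0]
contact_force: [0.8, -0.6, -0.1]
gripper_width: -0.3
```

>>> {"api": "drive_tool", "payload": {"increments": [[-1, [0, 0, 0.01], 0], [-1, [0, 0, 0], 0]]}}

```text
clock: 7.05
position: [430.4, -120.0, 4.1]
ee_rot: [0.01, 1.0, -0.0, -0.0]
contact_force: [-0.1, 0.1, -0.0]
gripper_width: 0.5
```

>>> {"api": "drive_tool", "payload": {"increments": [[-1, [0, 0, 0.01], 0], [-1, [0, 0, 0], 0]]}}

```text
clock: 7.3
position: [430.5, -120.0, 1.1]
ee_rot: [0.01, 1.0, -0.0, -0.0]
contact_force: [-0.0, -0.4, 1.4]
gripper_width: 0.1
```

>>> {"api": "drive_tool", "payload": {"increments": [[-1, [0, 0, 0.01], 0], [-1, [0, 0, 0], 0]]}}

```text
clock: 7.55
position: [430.4, -120.0, -1.9]
ee_rot: [0.01, 1.0, -0.0, -0.0]
contact_force: [0.7, -0.2, -0.4]
gripper_width: -0.2
```

>>> {"api": "drive_tool", "payload": {"increments": [[-1, [0, 0, 0.01], 0], [-1, [0, 0, 0], 0]]}}

```text
clock: 7.8
position: [430.4, -120.0, -4.9]
ee_rot: [0.01, 1.0, -0.0, -0.0]
contact_force: [-0.2, -0.5, 0.6]
gripper_width: 0.3
```

```bash
python3 plan.py
python3 - <<'E'
from h import *
a=snap('scene','f')
cv2.imwrite('pics/zg.png',cv2.resize(a[170:240,220:300],None,fx=8,fy=8,interpolation=cv2.INTER_CUBIC))
E
```

```text
t 7.8 pos [ 430.4 -120.    -4.9] yaw 178.9 tilt z [-0.001 -0.    -1.   ] F [-0.2 -0.5  0.6] w 0.3 j [ 0.09  0.38 -0.68 -0.   -0.51 -1.68]
```

View pics/zg.png

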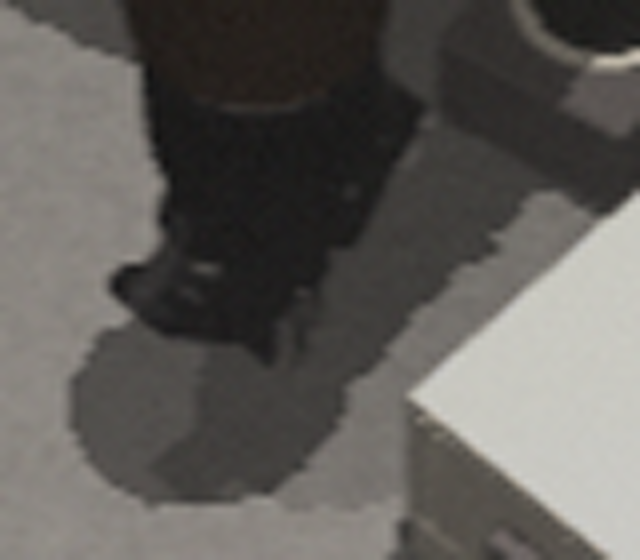

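>>> {"api": "drive_tool", "payload": {"increments": [[-1, [0, 0, 0.007], 0], [-1, [0, 0, 0], 0]]}}

```text
clock: 8.1
position: [430.5, -120.0, -6.9]
ee_rot: [0.01, 1.0, -0.0, -0.0]
contact_force: [-0.2, 0.2, 0.5]
gripper_width: 0.0
```

>>> {"api": "drive_tool", "payload": {"increments": [[-1, [0, 0, 0.007], 0], [-1, [0, 0, 0], 0]]}}

```text
clock: 8.35
position: [430.5, -120.0, -9.0]
ee_rot: [0.01, 1.0, -0.0, -0.0]
contact_force: [-0.4, 0.2, -0.0]
gripper_width: 0.1
```

>>> {"api": "drive_tool", "payload": {"increments": [[-1, [0, 0, 0.007], 0], [-1, [0, 0, 0], 0]]}}

```text
clock: 8.6
position: [430.5, -120.0, -11.1]
ee_rot: [0.01, 1.0, -0.0, -0.0]
contact_force: [-0.4, -0.7, -0.4]
gripper_width: 0.1
```

>>> {"api": "drive_tool", "payload": {"increments": [[-1, [0, 0, 0.007], 0], [-1, [0, 0, 0], 0]]}}

```text
clock: 8.85
position: [430.5, -120.0, -13.2]
ee_rot: [0.01, 1.0, -0.0, -0.0]
contact_force: [0.8, -0.5, 0.2]
gripper_width: -0.0
```

>>> {"api": "drive_tool", "payload": {"increments": [[-1, [0, 0, 0.005], 0], [-1, [0, 0, 0], 0]]}}

```text
clock: 9.1
position: [430.5, -120.0, -14.7]
ee_rot: [0.01, 1.0, -0.0, -0.0]
contact_force: [-0.4, 0.6, 0.1]
gripper_width: -0.1
```

>>> {"api": "drive_tool", "payload": {"increments": [[-1, [0, 0, 0.005], 0], [-1, [0, 0, 0], 0]]}}

```text
clock: 9.35
position: [430.5, -120.0, -16.2]
ee_rot: [0.01, 1.0, -0.0, -0.0]
contact_force: [-0.6, 0.2, 0.0]
gripper_width: 0.4
```

>>> {"api": "drive_tool", "payload": {"increments": [[-1, [0, 0, 0.005], 0], [-1, [0, 0, 0], 0]]}}

```text
clock: 9.6
position: [430.6, -120.0, -17.7]
ee_rot: [0.01, 1.0, -0.0, -0.0]
contact_force: [0.3, -0.7, -1.0]
gripper_width: 0.0
```

>>> {"api": "drive_tool", "payload": {"increments": [[-1, [0, 0, 0.005], 0], [-1, [0, 0, 0], 0]]}}

```text
clock: 9.85
position: [430.6, -120.0, -19.2]
ee_rot: [0.01, 1.0, -0.0, -0.0]
contact_force: [-0.6, -0.1, 0.7]
gripper_width: -0.1
```

>>> {"api": "drive_tool", "payload": {"increments": [[-1, [0, 0, 0.005], 0], [-1, [0, 0, 0], 0]]}}

```text
clock: 10.1
position: [430.5, -120.0, -20.7]
ee_rot: [0.01, 1.0, -0.0, -0.0]
contact_force: [-0.3, -0.2, 0.2]
gripper_width: -0.2
```

>>> {"api": "drive_tool", "payload": {"increments": [[-1, [0, 0, 0.005], 0], [-1, [0, 0, 0], 0]]}}

```text
clock: 10.35
position: [430.6, -120.0, -22.2]
ee_rot: [0.01, 1.0, -0.0, -0.0]
contact_force: [-0.6, -0.0, -0.0]
gripper_width: -0.3
```

```bash
python3 plan.py
python3 - <<'E'
from h import *
a=snap('scene','g')
cv2.imwrite('pics/zh.png',cv2.resize(a[170:240,220:300],None,fx=8,fy=8,interpolation=cv2.INTER_CUBIC))
E
```

```text
t 10.35 pos [ 430.6 -120.   -22.2] yaw 178.9 tilt z [-0. -0. -1.] F [-0.6 -0.  -0. ] w -0.3 j [ 0.09  0.42 -0.69 -0.   -0.46 -1.68]
```

View pics/zh.png

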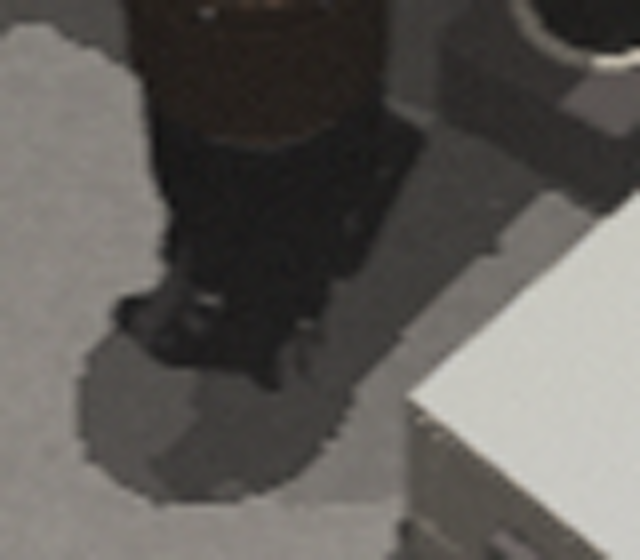

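Run:
```python
from h import *
for z in(0,5,10,20):print(z,p2w('scene',(254.75,218.3),z))
for z in(0,-33):print(w2p('scene',[430.6,-120,z]))
# earlier: z=147.2 tip
for z in(136,146,156,166,176,186):print(z,p2w('scene',(253.6,180.6),z))
```

```text
0 [ 435.10895167 -127.12788271    0.        ]
5 [ 437.43947348 -129.314351      5.        ]
10 [ 439.76999529 -131.50081929   10.        ]
20 [ 444.43103891 -135.87375587   20.        ]
[255.34306753 215.7991995 ]
[255.73627306 222.04756239]
136 [ 416.74570322 -105.3079912   136.        ]
146 [ 422.29342424 -110.56259864  146.        ]
156 [ 427.84114527 -115.81720609  156.        ]
166 [ 433.38886629 -121.07181353  166.        ]
176 [ 438.93658731 -126.32642098  176.        ]
186 [ 444.48430833 -131.58102842  186.        ]
```

>>> {"api": "drive_tool", "payload": {"increments": [[-1, [0, 0, 0.005], 0], [-1, [0, 0, 0], 0]]}}

```text
clock: 10.65
position: [430.8, -120.0, -23.5]
ee_rot: [0.01, 1.0, -0.0, 0.0]
contact_force: [-0.1, 0.6, 1.9]
gripper_width: -0.1
```

>>> {"api": "drive_tool", "payload": {"increments": [[-1, [0, 0, 0.005], 0], [-1, [0, 0, 0], 0]]}}

```text
clock: 10.9
position: [430.8, -120.0, -23.6]
ee_rot: [0.009, 1.0, -0.0, 0.0]
contact_force: [-4.0, 2.0, 17.3]
gripper_width: 0.1
```

>>> {"api": "drive_tool", "payload": {"increments": [[-1, [0, 0, 0.005], 0], [-1, [0, 0, 0], 0]]}}

```text
clock: 11.15
position: [430.9, -120.0, -23.7]
ee_rot: [0.009, 1.0, -0.0, 0.0]
contact_force: [-7.1, 3.1, 31.5]
gripper_width: -0.2
```

>>> {"api": "drive_tool", "payload": {"increments": [[-1, [0, 0, 0.005], 0], [-1, [0, 0, 0], 0]]}}

```text
clock: 11.4
position: [430.9, -120.0, -23.8]
ee_rot: [0.008, 1.0, -0.0, 0.0]
contact_force: [-10.5, 5.4, 47.1]
gripper_width: -0.1
```

>>> {"api": "drive_tool", "payload": {"increments": [[-1, [0, 0, -0.02], 0], [1, [0, 0, -0.15], 0], [1, [0, 0, -0.2], 0], [1, [0, 0, -0.2], 0], [1, [0, 0, 0], 0]]}}

```text
clock: 12.02
position: [434.1, -120.0, 147.6]
ee_rot: [0.009, 1.0, 0.0, 0.006]
contact_force: [0.4, -0.8, -1.0]
gripper_width: 72.3
```

```bash
python3 plan.py 586 -17.4 146 178.9
```

```text
t 12.03 pos [ 434.1 -120.   147.6] yaw 178.94 tilt z [ 0.012  0.    -1.   ] F [ 0.4 -0.8 -1. ] w 72.3 j [ 0.09  0.14 -0.5   0.   -0.92 -1.68]
shift total scaled [-0.4999  0.3512  0.0113] n 4
turn deg(tool,cw+) 0.04 scaled 0.0003 n 1
```

>>> {"api": "drive_tool", "payload": {"increments": [[1, [-0.128, 0.0878, 0], 0], [1, [-0.13, 0.0878, 0], 0], [1, [-0.13, 0.0878, 0], 0], [1, [-0.13, 0.0878, 0], 0], [1, [0, 0, 0], 0], [1, [0, 0, 0], 0]]}}

```text
clock: 12.78
position: [586.8, -17.8, 141.2]
ee_rot: [0.01, 1.0, -0.0, -0.002]
contact_force: [-0.6, -0.7, 0.4]
gripper_width: 85.5
```

```bash
python3 plan.py 586 -17.4 75 178.9
```

```text
t 12.78 pos [586.8 -17.8 141.2] yaw 178.89 tilt z [-0.004 -0.    -1.   ] F [-0.6 -0.7  0.4] w 85.5 j [ 0.25  0.38 -0.18 -0.   -1.02 -1.83]
shift total scaled [0.0018 0.0014 0.2206] n 2
turn deg(tool,cw+) -0.01 scaled -0.0001 n 1
```

>>> {"api": "drive_tool", "payload": {"increments": [[1, [0.002, 0.001, 0.13], 0], [1, [0, 0, 0.09], 0], [1, [0, 0, 0], 0], [-1, [0, 0, 0], 0], [-1, [0, 0, 0], 0], [-1, [0, 0, 0], 0], [-1, [0, 0, 0], 0], [-1, [0, 0, 0], 0], [-1, [0, 0, 0], 0]]}}

```text
clock: 13.9
position: [588.5, -17.0, 78.6]
ee_rot: [0.009, 1.0, 0.0, 0.001]
contact_force: [-2.4, 0.1, 5.5]
gripper_width: 34.4
```

```bash
python3 plan.py 512.7 310.5 180 -90
```

```text
t 13.9 pos [588.5 -17.   78.6] yaw 178.93 tilt z [ 0.003  0.    -1.   ] F [-2.4  0.1  5.5] w 34.4 j [ 0.25  0.44 -0.25  0.   -0.87 -1.84]
shift total scaled [ 0.2719  1.0869 -0.3384] n 6
turn deg(tool,cw+) -91.07 scaled -0.7947 n 10
```

>>> {"api": "drive_tool", "payload": {"increments": [[-1, [0, 0, -0.02], 0], [-1, [0, 0, 0], 0], [-1, [0, 0, 0], 0]]}}

```text
clock: 14.28
position: [586.8, -17.5, 82.2]
ee_rot: [0.01, 1.0, -0.0, -0.001]
contact_force: [0.4, 0.3, -4.0]
gripper_width: 34.2
```

```bash
python3 plan.py 512.7 310.5 180 -90;  python3 - <<'E'
from h import *
a=snap('scene','i');b=snap('top','i')
cv2.imwrite('pics/zi.png',np.vstack([cv2.resize(a[130:230,260:380],(600,400)),cv2.resize(b[130:210,200:320],(600,200))]))
E
```

```text
t 14.28 pos [586.8 -17.5  82.2] yaw 178.88 tilt z [-0.002 -0.    -1.   ] F [ 0.4  0.3 -4. ] w 34.2 j [ 0.25  0.44 -0.25 -0.   -0.88 -1.84]
shift total scaled [ 0.2687  1.0881 -0.3258] n 6
turn deg(tool,cw+) -91.12 scaled -0.7952 n 10
```

View pics/zi.png

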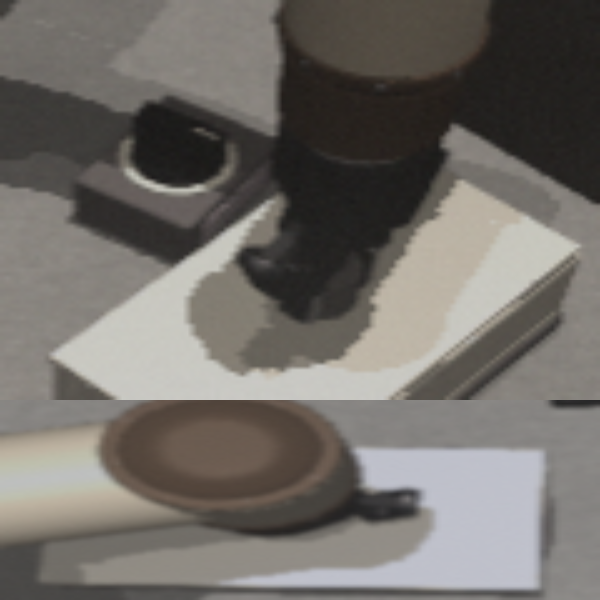

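>>> {"api": "drive_tool", "payload": {"increments": [[-1, [0, 0, -0.12], 0], [-1, [0, 0, -0.12], 0], [-1, [0, 0, -0.09], 0], [-1, [0.0448, 0.1813, 0], 0], [-1, [0.0448, 0.1813, 0], 0], [-1, [0.0448, 0.1813, 0], 0], [-1, [0.0448, 0.1813, 0], 0], [-1, [0.0448, 0.1813, 0], 0], [-1, [0.0448, 0.1813, 0], 0], [-1, [0, 0, 0], -0.0795], [-1, [0, 0, 0], -0.0795], [-1, [0, 0, 0], -0.0795], [-1, [0, 0, 0], -0.0795], [-1, [0, 0, 0], -0.0795], [-1, [0, 0, 0], -0.0795], [-1, [0, 0, 0], -0.0795], [-1, [0, 0, 0], -0.0795], [-1, [0, 0, 0], -0.0795], [-1, [0, 0, 0], -0.0795]]}}

```text
clock: 16.75
position: [512.8, 310.2, 181.3]
ee_rot: [0.709, -0.705, -0.0, 0.001]
contact_force: [0.2, 0.2, -3.8]
gripper_width: 34.6
```

```bash
python3 plan.py 512.7 310.5 8 -92;  python3 - <<'E'
from h import *
a=snap('scene','j');b=snap('top','j')
cv2.imwrite('pics/zj.png',np.hstack([a[60:330,200:480],b[90:360,60:340]]))
E
```

```text
t 16.75 pos [512.8 310.2 181.3] yaw -89.71 tilt z [-0.001 -0.001 -1.   ] F [ 0.2  0.2 -3.8] w 34.6 j [ 0.81  0.36 -0.1  -0.   -1.11 -0.81]
shift total scaled [-1.300e-03 -5.000e-04  5.776e-01] n 3
turn deg(tool,cw+) 2.29 scaled 0.02 n 1
```

View pics/zj.png

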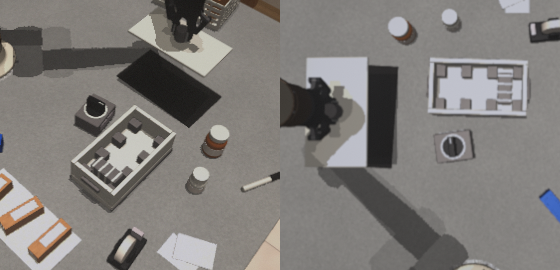

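>>> {"api": "drive_tool", "payload": {"increments": [[-1, [0, 0, 0.18], 0.026], [-1, [0, 0, 0.18], 0], [-1, [0, 0, 0.15], 0], [-1, [0, 0, 0.06], 0], [-1, [0, 0, 0.01], 0], [-1, [0, 0, 0], 0]]}}

```text
clock: 17.6
position: [513.7, 311.0, 8.6]
ee_rot: [-0.688, 0.726, -0.0, 0.001]
contact_force: [-0.5, 0.2, -3.4]
gripper_width: 34.5
```

>>> {"api": "drive_tool", "payload": {"increments": [[-1, [0, 0, 0.01], 0], [-1, [0, 0, 0], 0]]}}

```text
clock: 17.85
position: [513.3, 310.8, 5.7]
ee_rot: [-0.688, 0.725, 0.0, 0.001]
contact_force: [-0.3, 0.2, -4.1]
gripper_width: 34.2
```

>>> {"api": "drive_tool", "payload": {"increments": [[-1, [0, 0, 0.01], 0], [-1, [0, 0, 0], 0]]}}

```text
clock: 18.1
position: [513.0, 310.4, 1.8]
ee_rot: [-0.688, 0.725, 0.0, -0.0]
contact_force: [-0.1, 0.0, -3.1]
gripper_width: 34.4
```

>>> {"api": "drive_tool", "payload": {"increments": [[-1, [0, 0, 0.007], 0], [-1, [0, 0, 0], 0]]}}

```text
clock: 18.35
position: [513.2, 310.5, 1.6]
ee_rot: [-0.689, 0.725, -0.0, 0.0]
contact_force: [-2.8, -1.6, 6.1]
gripper_width: 34.2
```

>>> {"api": "drive_tool", "payload": {"increments": [[-1, [0, 0, -0.005], 0], [-1, [0, 0, 0], 0]]}}

```text
clock: 18.6
position: [513.2, 310.6, 1.6]
ee_rot: [-0.689, 0.725, -0.0, 0.0]
contact_force: [-0.2, -0.7, 1.1]
gripper_width: 34.4
```

```bash
python3 plan.py
```

```text
t 18.6 pos [513.2 310.6   1.6] yaw -92.97 tilt z [ 0.  0. -1.] F [-0.2 -0.7  1.1] w 34.4 j [ 0.81  0.56 -0.29  0.   -0.72 -0.87]
```

>>> {"api": "drive_tool", "payload": {"increments": [[1, [0, 0, 0], 0], [1, [0, 0, 0], 0], [1, [0, 0, 0], 0], [1, [0, 0, 0], 0]]}}

```text
clock: 19.1
position: [513.2, 310.6, 1.4]
ee_rot: [-0.689, 0.725, -0.0, 0.0]
contact_force: [0.1, 0.5, 0.2]
gripper_width: 85.4
```

```bash
python3 plan.py
```

```text
t 19.1 pos [513.2 310.6   1.4] yaw -92.97 tilt z [ 0.  0. -1.] F [0.1 0.5 0.2] w 85.4 j [ 0.81  0.56 -0.29  0.   -0.72 -0.87]
```

>>> {"api": "drive_tool", "payload": {"increments": [[1, [0, 0, -0.18], 0], [1, [0, 0, -0.2], 0], [1, [0, 0, -0.12], 0], [1, [0, 0, 0], 0]]}}

```text
clock: 19.6
position: [514.8, 311.9, 155.4]
ee_rot: [-0.689, 0.725, -0.0, 0.004]
contact_force: [-0.5, -0.9, -1.2]
gripper_width: 85.0
```

Run:
```python
from h import *
a=snap('scene','k');b=snap('top','k')
for c in cartons(b):print(c)
cv2.imwrite('pics/zk.png',cv2.resize(b[130:270,190:400],None,fx=3.8,fy=3.8,interpolation=cv2.INTER_CUBIC))
cv2.imwrite('pics/zk2.png',cv2.resize(a[150:290,255:385],None,fx=5,fy=4.2,interpolation=cv2.INTER_CUBIC))
cv2.imwrite('pics/zk3.png',np.hstack([a[60:330,200:480],b[90:360,60:340]]))
```

```text
(array([ 597.9, -313.2]), array([109.5,  35.7]), 86.9, 218)
(array([ 498.8, -313.2]), array([109.1,  34.6]), 77.1, 210)
(array([ 403.3, -323.2]), array([110.1,  33. ]), -88.3, 201)
```

View pics/zk.png

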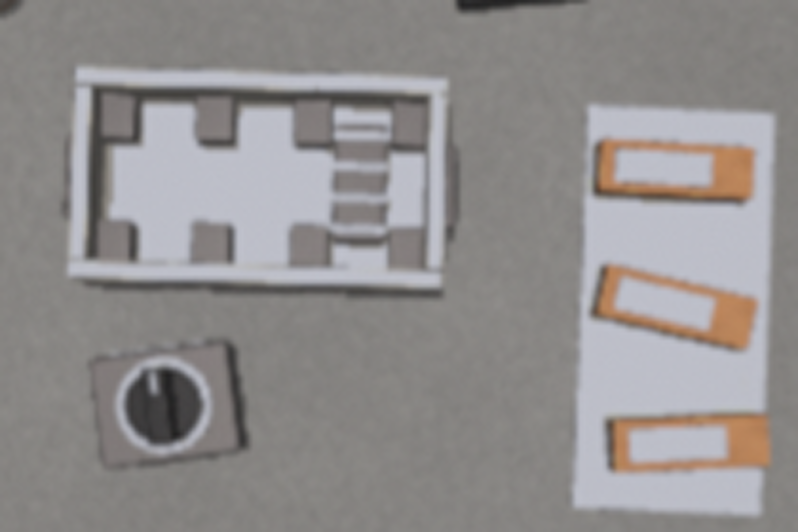

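View pics/zk2.png

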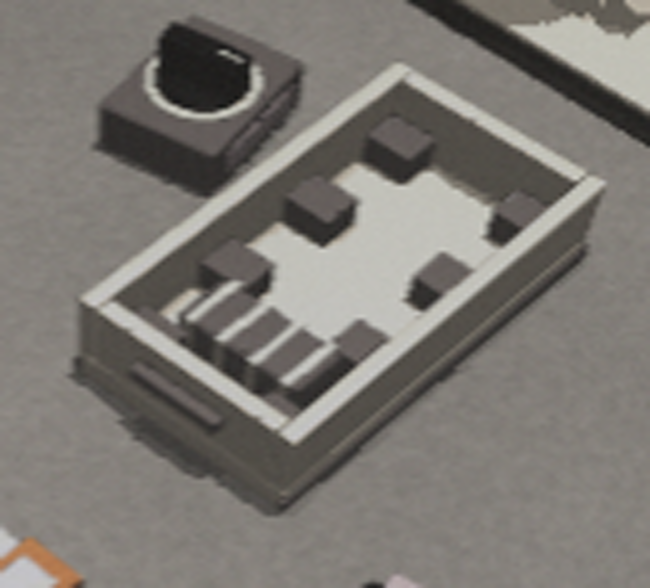

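View pics/zk3.png

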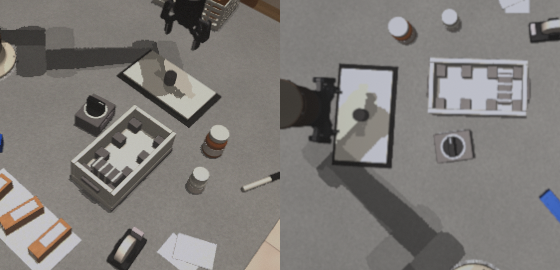

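```bash
cat > fitbox.py <<'E'
from h import *
from scipy.optimize import least_squares
def P(n,pts,off,sc): return [((u+.5)/sc[0]-.5+off[0],(v+.5)/sc[1]-.5+off[1]) for u,v in pts]
hx,hy=73,129
top=P('top',[(77,67),(447,79),(442,288),(67,274)],(190,130),(3.8,3.8))
topm=[(hx,hy,90),(hx,-hy,90),(-hx,-hy,90),(-hx,hy,90)]
blk=P('top',[(118,115),(215,118),(313,121),(408,122),(118,240),(213,242),(311,245),(406,247)],(190,130),(3.8,3.8))
blkm=[(sx*45,y,55) for sx in(1,-1) for y in(104.25,35,-35,-104.25)]
sc=P('scene',[(402,64),(605,183),(292,442),(80,298)],(255,150),(5,4.2))
scm=[(-hx,hy,90),(hx,hy,90),(hx,-hy,90),(-hx,-hy,90)]
def fit(sets):
    def f(q):
        c,s=np.cos(q[2]),np.sin(q[2]);r=[]
        for n,px,m in sets:
            for p,X in zip(px,m): r+=list(w2p(n,[q[0]+c*X[0]-s*X[1],q[1]+s*X[0]+c*X[1],X[2]])-p)
        return np.array(r)
    o=least_squares(f,[586,-17,0]);print(np.round(o.x[:2],1),'yaw',round(np.degrees(o.x[2]),2),'res',np.round(o.fun,1))
fit([('top',top,topm)]);fit([('top',blk,blkm)]);fit([('scene',sc,scm)]);fit([('top',top,topm),('top',blk,blkm),('scene',sc,scm)])
E
python3 fitbox.py
```

```text
[586.2 -16. ] yaw -1.8 res [-0.3 -0.5  0.4 -0.3 -0.   0.2 -0.1  0.5]
[587.2 -16.8] yaw -1.02 res [ 0.1  0.1  0.1 -0.2  0.1 -0.4  0.6 -0.2 -0.9  0.3 -0.3  0.3 -0.2  0.
  0.5  0.1]
[586.6 -17.7] yaw -1.61 res [-0.5 -0.9  0.9  0.2  0.2  0.7 -0.6 -0.3]
[586.7 -16.8] yaw -1.53 res [-0.2 -0.5  0.6 -0.7  0.4 -0.2  0.3  0.5  0.2 -0.1  0.2 -0.1  0.2 -0.1
  0.8  0.4 -1.   0.1 -0.4  0.3 -0.3  0.3  0.3  0.6 -0.3 -1.1  1.1  0.
  0.5  0.5 -0.2 -0.4]
```

```bash
python3 plan.py 598 -313.2 155 -93.1
python3 - <<'E'
from h import *
a=cv2.imread('pics/scene_k.png');b=cv2.imread('pics/top_k.png')
for (x,y,w) in((597.9,-313.2,86.9),(498.8,-313.2,77.1),(403.3,-323.2,91.7)):
  t=np.radians(w);c,s=np.cos(t),np.sin(t)
  for n,im in(('scene',a),('top',b)):
    q=np.array([w2p(n,[x+c*i-s*j,y+s*i+c*j,41]) for i,j in((56,19),(56,-19),(-56,-19),(-56,19))])
    im2=im; cv2.polylines(im2,[np.round(q*16).astype(int)],True,(0,255,0),1,shift=4)
cv2.imwrite('pics/zl.png',np.hstack([cv2.resize(a[225:325,160:290],None,fx=3.1,fy=5),cv2.resize(b[155:265,335:405],None,fx=5,fy=500/110)]))
E
```

```text
t 19.7 pos [512.6 310.3 151.1] yaw -93.0 tilt z [-0.001  0.    -1.   ] F [-0.6  0.   0.7] w 85.4 j [ 0.81  0.39 -0.14 -0.   -1.05 -0.87]
shift total scaled [ 2.0606 -0.3928 -0.0136] n 11
turn deg(tool,cw+) 0.1 scaled 0.0009 n 1
```

View pics/zl.png

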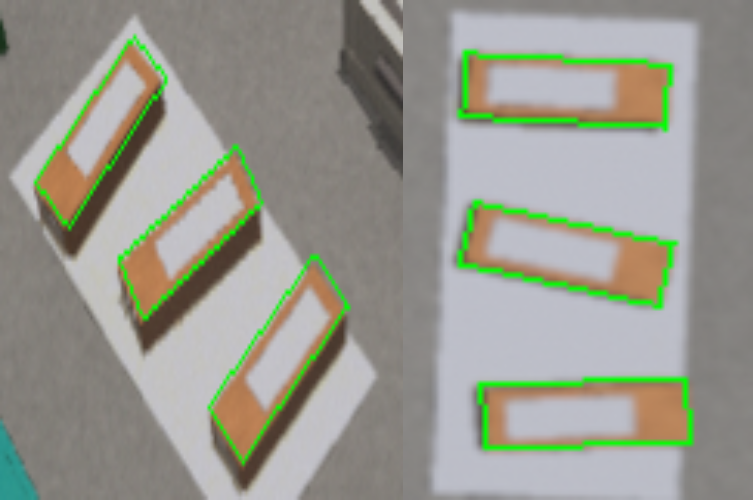

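>>> {"api": "drive_tool", "payload": {"increments": [[1, [0.187, -0.0357, 0], 0], [1, [0.187, -0.0357, 0], 0], [1, [0.187, -0.0357, 0], 0], [1, [0.187, -0.0357, 0], 0], [1, [0.187, -0.0357, 0], 0], [1, [0.187, -0.0357, 0], 0], [1, [0.187, -0.0357, 0], 0], [1, [0.187, -0.0357, 0], 0], [1, [0.187, -0.0357, 0], 0], [1, [0.187, -0.0357, 0], 0], [1, [0.187, -0.0357, 0], 0], [1, [0, 0, 0], 0], [1, [0, 0, 0.1], 0], [1, [0, 0, 0], 0]]}}

```text
clock: 21.45
position: [596.0, -310.3, 117.1]
ee_rot: [-0.688, 0.725, 0.004, -0.002]
contact_force: [-0.6, 0.4, -0.3]
gripper_width: 85.3
```

```bash
python3 plan.py 598 -313.2 -12 -93.1
python3 - <<'E'
from h import *
snap('scene','m')
b=snap('top','m')
for c in cartons(b):print(c)
E
```

```text
t 21.45 pos [ 596.  -310.3  117.1] yaw -92.99 tilt z [-0.008  0.003 -1.   ] F [-0.6  0.4 -0.3] w 85.3 j [-0.24  0.54  0.02 -0.   -1.06  0.19]
shift total scaled [ 0.0103 -0.0108  0.4301] n 3
turn deg(tool,cw+) 0.11 scaled 0.001 n 1
(array([ 499.2, -313.6]), array([109.1,  35.9]), 76.2, 220)
(array([ 403.3, -323.2]), array([110.2,  33.1]), -88.3, 203)
```

>>> {"api": "drive_tool", "payload": {"increments": [[1, [0, 0, 0.15], 0], [1, [0, 0, 0.15], 0], [1, [0, 0, 0], 0], [1, [0, 0, 0], 0]]}}

```text
clock: 22.05
position: [600.5, -312.3, 33.9]
ee_rot: [-0.689, 0.725, -0.002, 0.001]
contact_force: [0.6, -0.1, 0.8]
gripper_width: 85.6
```

```bash
python3 plan.py 598 -313.2 -12 -93.1
```

```text
t 22.05 pos [ 600.5 -312.3   33.9] yaw -92.9 tilt z [ 0.004 -0.002 -1.   ] F [ 0.6 -0.1  0.8] w 85.6 j [-0.24  0.62 -0.06  0.   -0.89  0.19]
shift total scaled [0.0031 0.0088 0.1529] n 1
turn deg(tool,cw+) 0.2 scaled 0.0018 n 1
```

>>> {"api": "drive_tool", "payload": {"increments": [[1, [0.003, 0.003, 0.1], 0], [1, [0, 0, 0.05], 0], [1, [0, 0, 0], 0], [-1, [0, 0, 0], 0], [-1, [0, 0, 0], 0], [-1, [0, 0, 0], 0], [-1, [0, 0, 0], 0], [-1, [0, 0, 0], 0]]}}

```text
clock: 23.05
position: [598.7, -313.0, -12.5]
ee_rot: [-0.689, 0.725, -0.001, 0.0]
contact_force: [-0.2, 0.5, 5.0]
gripper_width: 37.1
```

```bash
python3 plan.py 598 -313.2 -12 -93.1
```

```text
t 23.05 pos [ 598.7 -313.   -12.5] yaw -92.95 tilt z [ 0.002 -0.001 -1.   ] F [-0.2  0.5  5. ] w 37.1 j [-0.24  0.67 -0.1   0.   -0.8   0.19]
shift total scaled [ 0.0008  0.0023 -0.0018] n 1
turn deg(tool,cw+) 0.15 scaled 0.0013 n 1
```

>>> {"api": "drive_tool", "payload": {"increments": [[-1, [0, 0, -0.05], 0], [-1, [0, 0, -0.2], 0], [-1, [0, 0, -0.2], 0], [-1, [0, 0, 0], 0], [-1, [0, 0, 0], 0]]}}

```text
clock: 23.68
position: [596.8, -312.3, 121.0]
ee_rot: [-0.688, 0.725, 0.001, 0.0]
contact_force: [-0.5, -0.6, -1.3]
gripper_width: 37.2
```

```bash
python3 plan.py 588.5 53.2 125 178.5
python3 - <<'E'
from h import *
snap('scene','n')
E
```

```text
t 23.68 pos [ 596.8 -312.3  121. ] yaw -93.02 tilt z [-0.001  0.001 -1.   ] F [-0.5 -0.6 -1.3] w 37.2 j [-0.24  0.53  0.02 -0.   -1.06  0.19]
shift total scaled [-1.2152  0.0917 -0.0119] n 7
turn deg(tool,cw+) 88.48 scaled 0.7722 n 9
```

View pics/scene_n.png

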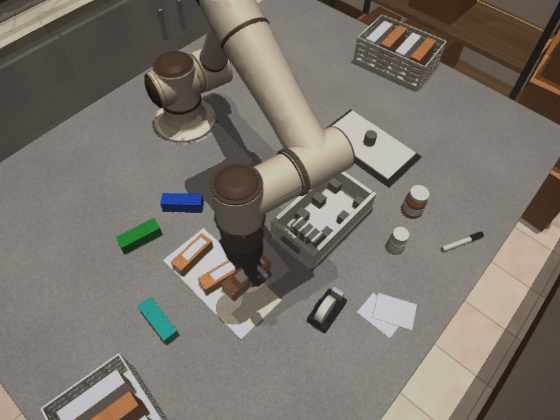

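>>> {"api": "drive_tool", "payload": {"increments": [[-1, [-0.1736, 0.0131, -0.01], 0], [-1, [-0.1736, 0.0131, 0], 0], [-1, [-0.1736, 0.0131, 0], 0], [-1, [-0.1736, 0.0131, 0], 0], [-1, [-0.1736, 0.0131, 0], 0], [-1, [-0.1736, 0.0131, 0], 0], [-1, [-0.1736, 0.0131, 0], 0], [-1, [0, 0, 0], 0.0858], [-1, [0, 0, 0], 0.0858], [-1, [0, 0, 0], 0.0858], [-1, [0, 0, 0], 0.0858], [-1, [0, 0, 0], 0.0858], [-1, [0, 0, 0], 0.0858], [-1, [0, 0, 0], 0.0858], [-1, [0, 0, 0], 0.0858], [-1, [0, 0, 0], 0.0858], [-1, [0, 0, 0], 0], [-1, [0, 0, 0], 0]]}}

```text
clock: 25.98
position: [588.6, 52.5, 123.2]
ee_rot: [0.012, 1.0, -0.0, -0.001]
contact_force: [-0.8, 0.1, -0.5]
gripper_width: 37.4
```

```bash
python3 plan.py 588.5 53.2 50 178.5
```

```text
t 25.98 pos [588.6  52.5 123.2] yaw 178.67 tilt z [-0.002 -0.001 -1.   ] F [-0.8  0.1 -0.5] w 37.4 j [ 0.36  0.4  -0.19 -0.   -0.98 -1.96]
shift total scaled [-2.000e-04  2.400e-03  2.442e-01] n 2
turn deg(tool,cw+) 0.17 scaled 0.0014 n 1
```

>>> {"api": "drive_tool", "payload": {"increments": [[-1, [0, 0.002, 0.12], 0.001], [-1, [0, 0, 0.11], 0], [-1, [0, 0, 0], 0], [-1, [0, 0, 0], 0]]}}

```text
clock: 26.48
position: [590.2, 53.5, 56.4]
ee_rot: [0.013, 1.0, 0.0, 0.001]
contact_force: [0.7, -0.3, -1.2]
gripper_width: 37.1
```

```bash
python3 plan.py 588.5 53.2 15 178.5
python3 - <<'E'
from h import *
a=snap('scene','o');b=snap('top','o')
cv2.imwrite('pics/zo.png',np.hstack([cv2.resize(a[140:260,265:385],None,fx=4,fy=4,interpolation=cv2.INTER_CUBIC),cv2.resize(b[140:210,200:320],(320,480))]))
E
```

```text
t 26.48 pos [590.2  53.5  56.4] yaw 178.5 tilt z [ 0.002 -0.    -1.   ] F [ 0.7 -0.3 -1.2] w 37.1 j [ 0.36  0.48 -0.27  0.   -0.83 -1.96]
shift total scaled [ 0.0059 -0.0012  0.138 ] n 1
turn deg(tool,cw+) -0.0 scaled -0.0 n 1
```

View pics/zo.png

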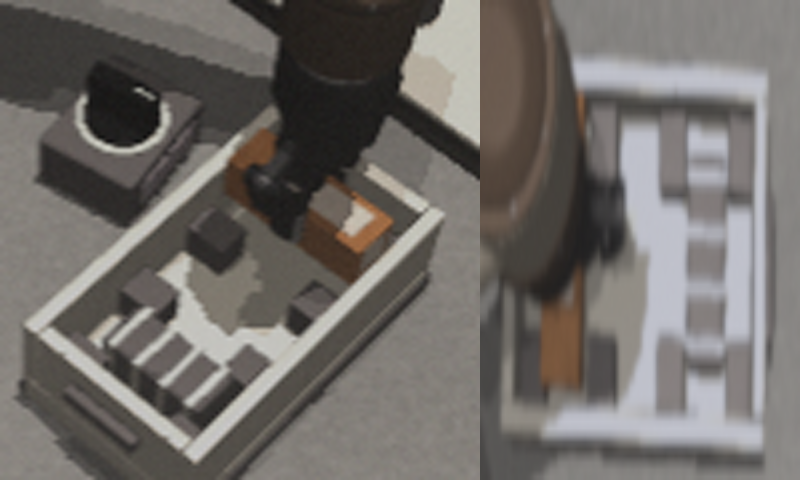

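>>> {"api": "drive_tool", "payload": {"increments": [[-1, [0, 0, 0.03], 0], [-1, [0, 0, 0.03], 0], [-1, [0, 0, 0], 0]]}}

```text
clock: 26.95
position: [588.4, 53.1, 36.2]
ee_rot: [0.014, 1.0, -0.0, -0.001]
contact_force: [-0.2, -0.7, -1.7]
gripper_width: 37.1
```

>>> {"api": "drive_tool", "payload": {"increments": [[-1, [0, 0, 0.02], 0], [-1, [0, 0, 0.02], 0], [-1, [0, 0, 0], 0]]}}

```text
clock: 27.32
position: [588.7, 53.2, 24.6]
ee_rot: [0.014, 1.0, -0.0, -0.001]
contact_force: [0.2, -0.3, -0.6]
gripper_width: 37.2
```

>>> {"api": "drive_tool", "payload": {"increments": [[-1, [0, 0, 0.02], 0], [-1, [0, 0, 0.01], 0], [-1, [0, 0, 0], 0]]}}

```text
clock: 27.7
position: [590.1, 53.5, 18.4]
ee_rot: [0.013, 1.0, 0.0, 0.001]
contact_force: [-2.5, -0.6, 10.5]
gripper_width: 36.9
```

>>> {"api": "drive_tool", "payload": {"increments": [[-1, [0, 0, 0.01], 0], [-1, [0, 0, 0.005], 0], [-1, [0, 0, 0], 0]]}}

```text
clock: 28.08
position: [591.9, 52.4, 16.6]
ee_rot: [0.013, 1.0, -0.0, 0.003]
contact_force: [-3.4, -8.0, 18.7]
gripper_width: 37.1
```

Run:
```python
from h import *
a=snap('scene','p');b=snap('top','p')
cv2.imwrite('pics/zp.png',np.hstack([cv2.resize(a[140:260,265:385],None,fx=4,fy=4,interpolation=cv2.INTER_CUBIC),cv2.resize(b[140:210,200:320],(320,480))]))
```

```text
(no output)
```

View pics/zp.png

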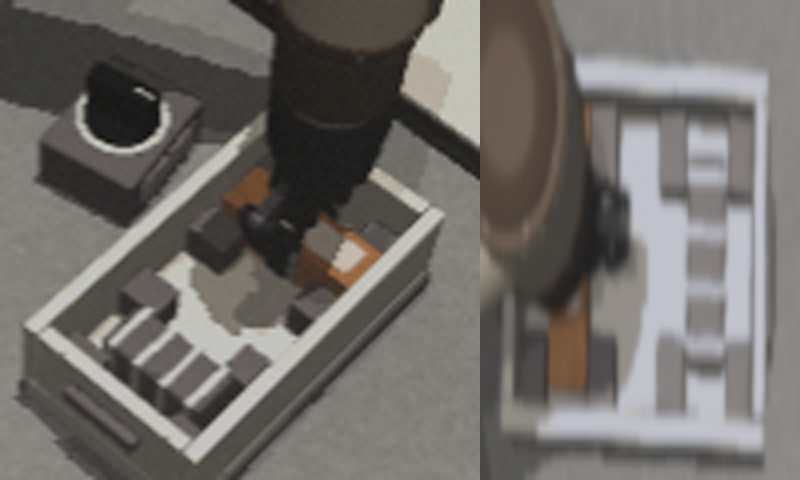

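>>> {"api": "drive_tool", "payload": {"increments": [[-1, [0, -0.005, 0], 0], [-1, [0, 0, 0], 0]]}}

```text
clock: 28.42
position: [592.3, 52.4, 16.4]
ee_rot: [0.013, 1.0, 0.001, 0.004]
contact_force: [-4.2, -1.6, 18.1]
gripper_width: 37.3
```

>>> {"api": "drive_tool", "payload": {"increments": [[-1, [0, -0.003, 0], 0], [-1, [0, 0, 0], 0]]}}

```text
clock: 28.68
position: [592.4, 52.4, 16.4]
ee_rot: [0.013, 1.0, 0.001, 0.004]
contact_force: [-3.8, 1.0, 17.3]
gripper_width: 37.1
```

```bash
python3 plan.py
```

```text
t 28.68 pos [592.4  52.4  16.4] yaw 178.53 tilt z [ 0.008  0.003 -1.   ] F [-3.8  1.  17.3] w 37.1 j [ 0.36  0.53 -0.3   0.   -0.73 -1.96]
```

Run:
```python
from h import *
a=cv2.imread('pics/scene_p.png');b=cv2.imread('pics/top_p.png')
print(read_state()['wrist_torque'])
def draw(im,n,x,y,w,zt,col):
  t=np.radians(w);c,s=np.cos(t),np.sin(t)
  q=np.array([(w2p(n,[x+c*i-s*j,y+s*i+c*j,zt])+.5)*6-.5 for i,j in((56,19),(56,-19),(-56,-19),(-56,19))])
  return q,col
out=[]
for im,n,(x0,x1,y0,y1) in((a,'scene',(310,375,175,240)),(b,'top',(200,265,140,205))):
  z=cv2.resize(im,None,fx=6,fy=6,interpolation=cv2.INTER_CUBIC)
  for zt,col in((63,(0,255,0)),(73,(255,255,0))):
    q,_=draw(im,n,588.5,53.2,-1.5,zt,col);cv2.polylines(z,[np.round(q*16).astype(int)],True,col,1,shift=4)
  out.append(z[y0*6:y1*6,x0*6:x1*6])
cv2.imwrite('pics/zq.png',np.hstack(out))
```

```text
[1.69082709 1.24688187 0.19655536]
```

View pics/zq.png

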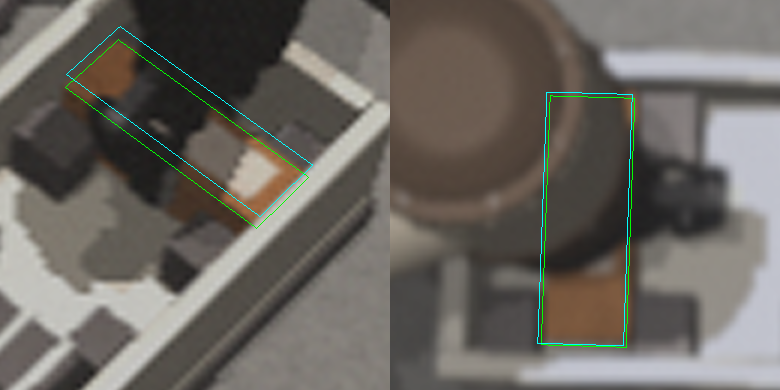

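>>> {"api": "drive_tool", "payload": {"increments": [[-1, [0, 0.004, -0.012], 0], [-1, [0, 0, 0], 0], [0.25, [0, 0, 0], 0], [0.25, [0, 0, 0], 0], [0.25, [0, 0, 0], 0]]}}

```text
clock: 29.3
position: [589.4, 47.8, 17.3]
ee_rot: [0.015, 1.0, -0.002, -0.0]
contact_force: [0.2, -16.7, 11.1]
gripper_width: 53.2
```

```bash
python3 plan.py
```

```text
t 29.3 pos [589.4  47.8  17.3] yaw 178.32 tilt z [-0.001 -0.004 -1.   ] F [  0.2 -16.7  11.1] w 53.2 j [ 0.36  0.53 -0.3   0.01 -0.74 -1.96]
```

>>> {"api": "drive_tool", "payload": {"increments": [[0.25, [0, 0, -0.1], 0], [0.25, [0, 0, -0.2], 0], [0.25, [0, 0, -0.1], 0], [0.25, [0, 0, 0], 0]]}}

```text
clock: 29.8
position: [590.4, 52.6, 137.8]
ee_rot: [0.014, 1.0, 0.001, 0.002]
contact_force: [-0.5, 0.4, -0.7]
gripper_width: 53.6
```

```bash
python3 plan.py 499 -313.4 120 -102.9
```

```text
t 29.8 pos [590.4  52.6 137.8] yaw 178.4 tilt z [ 0.005  0.002 -1.   ] F [-0.5  0.4 -0.7] w 53.6 j [ 0.36  0.39 -0.18  0.   -1.   -1.96]
shift total scaled [ 0.2706 -1.2281  0.0561] n 7
turn deg(tool,cw+) -78.7 scaled -0.6868 n 8
```

>>> {"api": "drive_tool", "payload": {"increments": [[0.25, [0.0387, -0.1754, 0], 0], [0.25, [0.0387, -0.1754, 0], 0], [0.25, [0.0387, -0.1754, 0], 0], [0.25, [0.0387, -0.1754, 0], 0], [0.25, [0.0387, -0.1754, 0], 0], [1, [0.0387, -0.1754, 0], 0], [1, [0.0387, -0.1754, 0], 0], [1, [0, 0, 0], -0.0859], [1, [0, 0, 0], -0.0859], [1, [0, 0, 0], -0.0859], [1, [0, 0, 0], -0.0859], [1, [0, 0, 0], -0.0859], [1, [0, 0, 0], -0.0859], [1, [0, 0, 0], -0.0859], [1, [0, 0, 0], -0.0859], [1, [0, 0, 0], 0]]}}

```text
clock: 31.8
position: [496.7, -313.2, 133.5]
ee_rot: [-0.623, 0.782, 0.002, -0.001]
contact_force: [0.4, -0.5, -0.9]
gripper_width: 85.6
```

```bash
python3 plan.py 499 -313.4 50 -102.9;  python3 - <<'E'
from h import *
a=snap('scene','q');b=snap('top','q')
for c in cartons(b):print(c)
out=[]
for im,n,(x0,x1,y0,y1) in((a,'scene',(260,380,150,270)),(b,'top',(195,315,130,250))):
  z=cv2.resize(im,None,fx=3.3,fy=4,interpolation=cv2.INTER_CUBIC)
  t=np.radians(-1.5);c,s=np.cos(t),np.sin(t)
  q=np.array([(w2p(n,[588.5+c*i-s*j,53.2+s*i+c*j,63])+.5)*[3.3,4]-.5 for i,j in((56,19),(56,-19),(-56,-19),(-56,19))])
  cv2.polylines(z,[np.round(q*16).astype(int)],True,(0,255,0),1,shift=4)
  out.append(z[y0*4:y1*4,int(x0*3.3):int(x1*3.3)])
cv2.imwrite('pics/zr.png',np.hstack(out))
E
```

```text
t 31.8 pos [ 496.7 -313.2  133.5] yaw -102.98 tilt z [-0.003  0.002 -1.   ] F [ 0.4 -0.5 -0.9] w 85.6 j [-0.29  0.39 -0.19 -0.   -1.    0.06]
shift total scaled [-0.001  -0.0085  0.2785] n 2
turn deg(tool,cw+) -0.08 scaled -0.0007 n 1
(array([ 401.8, -290.2]), array([43.9, 32.6]), -89.9, 66)
(array([ 404.7, -364.1]), array([32.9, 27.4]), -0.3, 116)
```

View pics/zr.png

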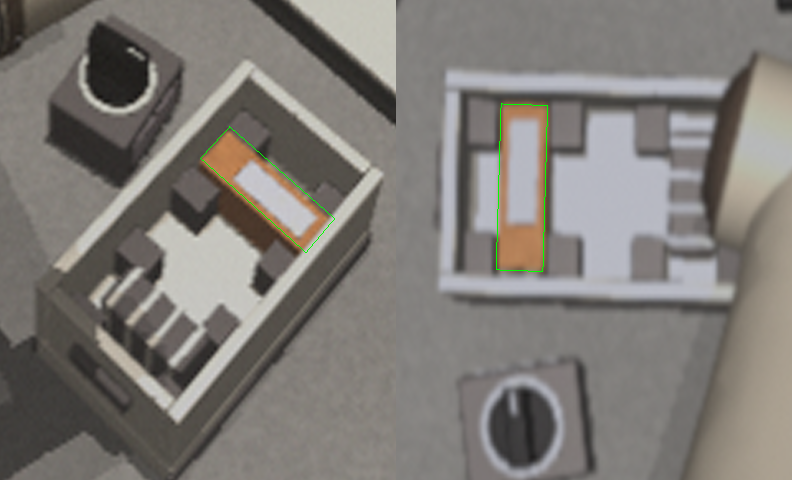

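View pics/top_q.png

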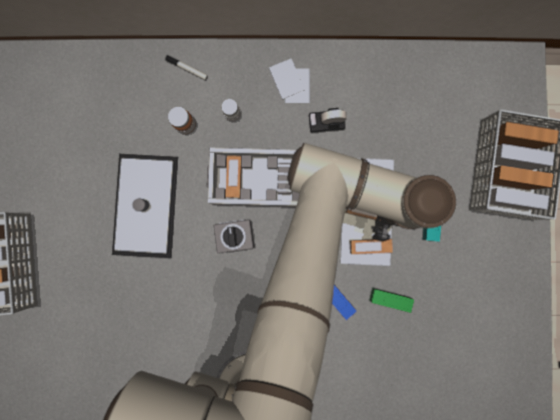

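Run:
```python
from h import *
a=cv2.imread('pics/scene_q.png')
z=cv2.resize(a,None,fx=5,fy=5,interpolation=cv2.INTER_CUBIC)
for x,y,w in((498.8,-313.2,77.1),(403.3,-323.2,91.7)):
  t=np.radians(w);c,s=np.cos(t),np.sin(t)
  q=np.array([(w2p('scene',[x+c*i-s*j,y+s*i+c*j,41])+.5)*5-.5 for i,j in((56,19),(56,-19),(-56,-19),(-56,19))])
  cv2.polylines(z,[np.round(q*16).astype(int)],True,(0,255,0),1,shift=4)
cv2.imwrite('pics/zs.png',z[1050:1650,780:1480])
```

```text
(no output)
```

View pics/zs.png

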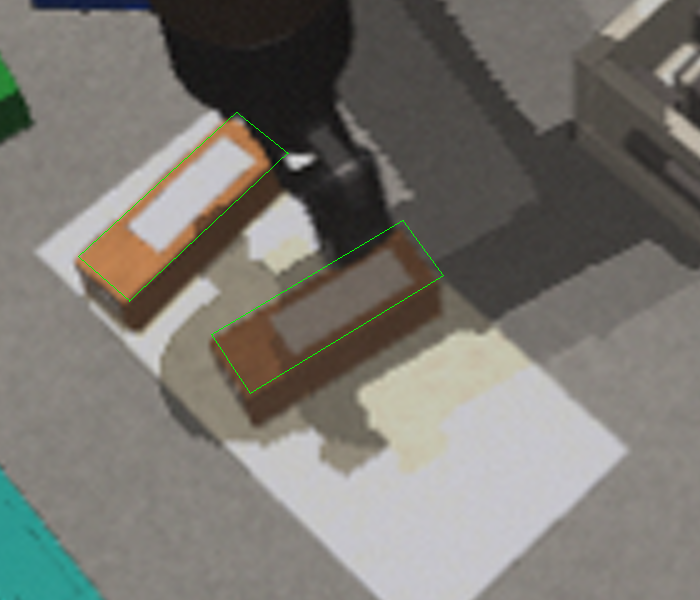

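>>> {"api": "drive_tool", "payload": {"increments": [[1, [0, 0, 0.15], 0], [1, [0, 0, 0.14], 0], [1, [0, 0, 0], 0], [1, [0, 0, 0], 0], [1, [0, 0, 0], 0]]}}

```text
clock: 32.52
position: [499.2, -314.4, 50.5]
ee_rot: [-0.624, 0.782, -0.002, 0.001]
contact_force: [-0.1, -0.4, -0.2]
gripper_width: 85.4
```

```bash
python3 plan.py 498.8 -313.2 -12 -102.9
```

```text
t 32.52 pos [ 499.2 -314.4   50.5] yaw -102.84 tilt z [ 0.004 -0.001 -1.   ] F [-0.1 -0.4 -0.2] w 85.4 j [-0.29  0.48 -0.28  0.   -0.81  0.06]
shift total scaled [-0.0036  0.0031  0.2084] n 2
turn deg(tool,cw+) 0.06 scaled 0.0005 n 1
```

>>> {"api": "drive_tool", "payload": {"increments": [[1, [-0.003, 0, 0.12], 0], [1, [0, 0, 0.08], 0], [1, [0, 0, 0], 0], [1, [0, 0, 0], 0], [-1, [0, 0, 0], 0], [-1, [0, 0, 0], 0], [-1, [0, 0, 0], 0], [-1, [0, 0, 0], 0], [-1, [0, 0, 0], 0]]}}

```text
clock: 33.65
position: [498.8, -313.2, -10.6]
ee_rot: [-0.624, 0.782, -0.001, 0.0]
contact_force: [-0.2, 0.6, 5.4]
gripper_width: 37.0
```

```bash
python3 plan.py
```

```text
t 33.65 pos [ 498.8 -313.2  -10.6] yaw -102.81 tilt z [ 0.002 -0.001 -1.   ] F [-0.2  0.6  5.4] w 37.0 j [-0.29  0.56 -0.33  0.   -0.68  0.06]
```

>>> {"api": "drive_tool", "payload": {"increments": [[-1, [0, 0, -0.05], 0], [-1, [0, 0, -0.2], 0], [-1, [0, 0, -0.2], 0], [-1, [0, 0, 0], 0], [-1, [0, 0, 0], 0]]}}

```text
clock: 34.28
position: [497.1, -312.4, 123.2]
ee_rot: [-0.623, 0.782, 0.001, 0.0]
contact_force: [-0.3, 0.5, -2.5]
gripper_width: 37.2
```

```bash
python3 plan.py 586.7 -16.8 125 178.5
```

```text
t 34.27 pos [ 497.1 -312.4  123.2] yaw -102.87 tilt z [-0.001  0.001 -1.   ] F [-0.3  0.5 -2.5] w 37.2 j [-0.29  0.39 -0.2  -0.   -0.97  0.06]
shift total scaled [-1.0271 -0.0718 -0.0052] n 6
turn deg(tool,cw+) 78.63 scaled 0.6862 n 8
```

>>> {"api": "drive_tool", "payload": {"increments": [[-1, [-0.1712, -0.012, 0], 0], [-1, [-0.1712, -0.012, 0], 0], [-1, [-0.1712, -0.012, 0], 0], [-1, [-0.1712, -0.012, 0], 0], [-1, [-0.1712, -0.012, 0], 0], [-1, [-0.1712, -0.012, 0], 0], [-1, [0, 0, 0], 0.0858], [-1, [0, 0, 0], 0.0858], [-1, [0, 0, 0], 0.0858], [-1, [0, 0, 0], 0.0858], [-1, [0, 0, 0], 0.0858], [-1, [0, 0, 0], 0.0858], [-1, [0, 0, 0], 0.0858], [-1, [0, 0, 0], 0.0858], [-1, [0, 0, 0.1], 0], [-1, [0, 0, 0.08], 0], [-1, [0, 0, 0], 0], [-1, [0, 0, 0], 0]]}}

```text
clock: 36.52
position: [587.5, -17.4, 69.2]
ee_rot: [0.013, 1.0, -0.0, -0.0]
contact_force: [0.9, -0.2, 0.5]
gripper_width: 36.8
```

```bash
python3 plan.py 586.7 -16.8 50 178.5
python3 - <<'E'
from h import *
a=snap('scene','s');b=snap('top','s')
cv2.imwrite('pics/zt.png',np.hstack([cv2.resize(a[140:260,265:385],None,fx=4,fy=4,interpolation=cv2.INTER_CUBIC),cv2.resize(b[140:210,200:320],(320,480))]))
E
```

```text
t 36.52 pos [587.5 -17.4  69.2] yaw 178.52 tilt z [-0.001 -0.001 -1.   ] F [ 0.9 -0.2  0.5] w 36.8 j [ 0.25  0.45 -0.26  0.   -0.85 -1.84]
shift total scaled [0.0026 0.0019 0.0641] n 1
turn deg(tool,cw+) 0.02 scaled 0.0002 n 1
```

View pics/zt.png

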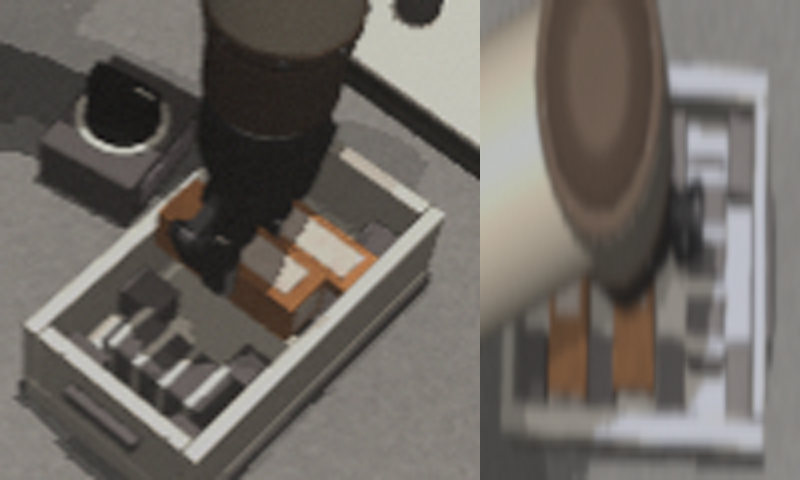

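>>> {"api": "drive_tool", "payload": {"increments": [[-1, [0.002, 0.001, 0.06], 0], [-1, [0, 0, 0.04], 0], [-1, [0, 0, 0.04], 0], [-1, [0, 0, 0], 0], [-1, [0, 0, 0], 0]]}}

```text
clock: 37.25
position: [587.3, -16.9, 27.8]
ee_rot: [0.013, 1.0, -0.0, 0.0]
contact_force: [0.9, 0.5, 0.3]
gripper_width: 36.9
```

>>> {"api": "drive_tool", "payload": {"increments": [[-1, [0, 0, 0.015], 0], [-1, [0, 0, 0], 0]]}}

```text
clock: 37.5
position: [586.7, -17.0, 22.8]
ee_rot: [0.013, 1.0, 0.0, -0.0]
contact_force: [0.1, -0.5, -1.0]
gripper_width: 37.4
```

>>> {"api": "drive_tool", "payload": {"increments": [[-1, [0, 0, 0.015], 0], [-1, [0, 0, 0], 0]]}}

```text
clock: 37.75
position: [586.5, -17.0, 18.0]
ee_rot: [0.013, 1.0, -0.0, -0.0]
contact_force: [1.3, 0.1, -1.0]
gripper_width: 36.9
```

>>> {"api": "drive_tool", "payload": {"increments": [[-1, [0, 0, 0.01], 0], [-1, [0, 0, 0], 0]]}}

```text
clock: 38.0
position: [586.7, -17.0, 15.1]
ee_rot: [0.013, 1.0, -0.0, -0.0]
contact_force: [-0.7, 0.5, -0.9]
gripper_width: 37.0
```

>>> {"api": "drive_tool", "payload": {"increments": [[-1, [0, 0, 0.01], 0], [-1, [0, 0, 0], 0]]}}

```text
clock: 38.25
position: [586.7, -17.0, 12.1]
ee_rot: [0.013, 1.0, -0.0, -0.0]
contact_force: [0.4, -0.6, -1.3]
gripper_width: 37.1
```

>>> {"api": "drive_tool", "payload": {"increments": [[-1, [0, 0, 0.01], 0], [-1, [0, 0, 0], 0]]}}

```text
clock: 38.5
position: [587.2, -16.9, 11.3]
ee_rot: [0.013, 1.0, -0.0, 0.0]
contact_force: [-3.4, 1.1, 9.5]
gripper_width: 37.4
```

>>> {"api": "drive_tool", "payload": {"increments": [[-1, [0, 0, 0.007], 0], [-1, [0, 0, 0], 0]]}}

```text
clock: 38.75
position: [587.2, -16.9, 11.3]
ee_rot: [0.012, 1.0, -0.0, 0.001]
contact_force: [-8.1, 2.0, 20.3]
gripper_width: 37.1
```

>>> {"api": "drive_tool", "payload": {"increments": [[-1, [0, 0, -0.012], 0], [-1, [0, 0, 0], 0], [0.2, [0, 0, 0], 0], [0.2, [0, 0, 0], 0], [0.2, [0, 0, 0], 0], [0.2, [0, 0, -0.1], 0], [0.2, [0, 0, -0.2], 0], [0.2, [0, 0, -0.1], 0], [0.2, [0, 0, 0], 0]]}}

```text
clock: 39.88
position: [588.7, -16.7, 134.0]
ee_rot: [0.013, 1.0, 0.001, 0.003]
contact_force: [-0.2, 0.0, -0.9]
gripper_width: 51.4
```

```bash
python3 plan.py 587.2 5 130 178.5
python3 - <<'E'
from h import *
b=snap('top','t');a=snap('scene','t')
cv2.imwrite('pics/zu.png',np.hstack([cv2.resize(a[150:270,260:380],None,fx=3.3,fy=4,interpolation=cv2.INTER_CUBIC),cv2.resize(b[130:250,195:315],None,fx=3.3,fy=4)]))
E
```

```text
t 39.88 pos [588.7 -16.7 134. ] yaw 178.52 tilt z [ 0.006  0.001 -1.   ] F [-0.2  0.  -0.9] w 51.4 j [ 0.25  0.38 -0.19  0.   -0.99 -1.84]
shift total scaled [0.007  0.0721 0.0135] n 1
turn deg(tool,cw+) 0.02 scaled 0.0002 n 1
```

View pics/zu.png

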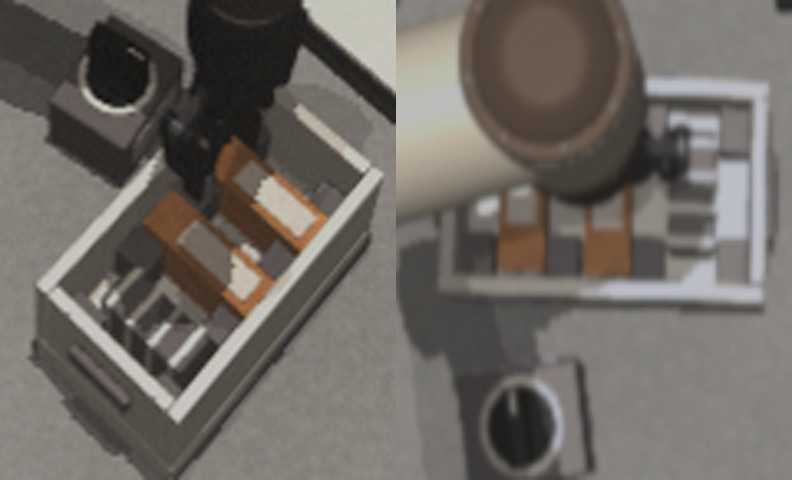

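Run:
```python
from h import *
a=cv2.imread('pics/scene_k.png');b=cv2.imread('pics/top_k.png')
out=[]
for im,n,(x0,x1,y0,y1) in((a,'scene',(265,345,195,265)),(b,'top',(260,320,140,210))):
  z=cv2.resize(im,None,fx=6,fy=6,interpolation=cv2.INTER_CUBIC)
  for dx,col in((0,(0,255,0)),(-10,(0,0,255))):
    t=np.radians(-1.5);c,s=np.cos(t),np.sin(t)
    q=np.array([(w2p(n,[585+dx+c*i-s*j,-86.8+s*i+c*j,63])+.5)*6-.5 for i,j in((42,19),(42,-19),(-42,-19),(-42,19))])
    cv2.polylines(z,[np.round(q*16).astype(int)],True,col,1,shift=4)
  out.append(z[y0*6:y1*6,x0*6:x1*6])
cv2.imwrite('pics/zv.png',np.hstack(out))
```

```text
(no output)
```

View pics/zv.png

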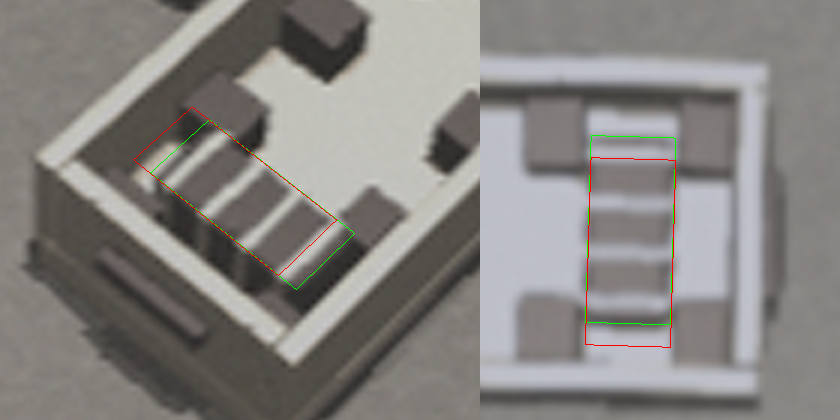

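```bash
python3 plan.py 584.8 -86.8 70 178.5
```

```text
t 39.98 pos [586.3 -16.9 130.4] yaw 178.49 tilt z [-0.001  0.    -1.   ] F [-0.4 -0.5 -0.6] w 51.3 j [ 0.25  0.39 -0.2  -0.   -0.99 -1.84]
shift total scaled [-0.0012 -0.233   0.2014] n 2
turn deg(tool,cw+) -0.01 scaled -0.0001 n 1
```

>>> {"api": "drive_tool", "payload": {"increments": [[0.3, [0, -0.117, 0], 0], [0.3, [0, -0.117, 0], 0], [0.3, [0, 0, 0.1], 0], [0.3, [0, 0, 0.1], 0], [0.3, [0, 0, 0], 0], [0.3, [0, 0, 0], 0]]}}

```text
clock: 40.72
position: [585.4, -87.2, 71.0]
ee_rot: [0.013, 1.0, -0.0, -0.0]
contact_force: [-0.3, 0.5, -0.1]
gripper_width: 55.6
```

```bash
python3 plan.py 584.8 -86.8 23 178.5;python3 - <<'E'
from h import *
b=snap('top','u');a=snap('scene','u')
cv2.imwrite('pics/zw.png',np.hstack([cv2.resize(a[150:270,260:380],None,fx=3.3,fy=4,interpolation=cv2.INTER_CUBIC),cv2.resize(b[130:250,195:315],None,fx=3.3,fy=4)]))
E
```

```text
t 40.73 pos [585.4 -87.2  71. ] yaw 178.54 tilt z [-0.    -0.001 -1.   ] F [-0.3  0.5 -0.1] w 55.6 j [ 0.13  0.46 -0.25  0.   -0.86 -1.72]
shift total scaled [0.002  0.0012 0.16  ] n 1
turn deg(tool,cw+) 0.04 scaled 0.0004 n 1
```

View pics/zw.png

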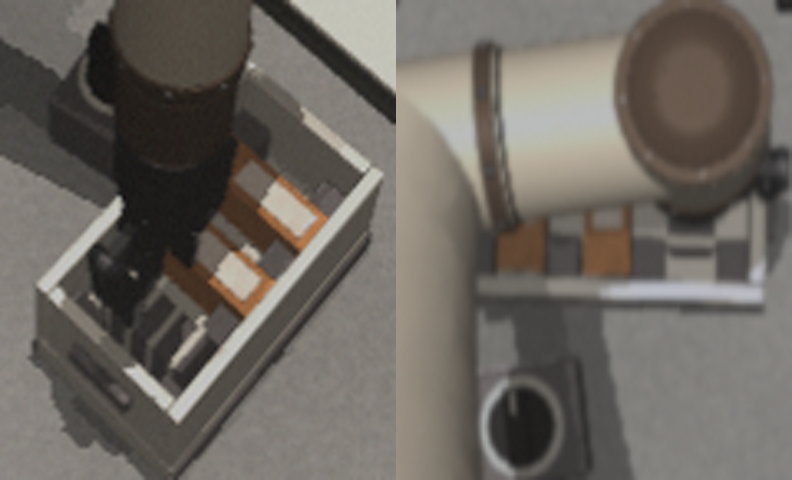

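>>> {"api": "drive_tool", "payload": {"increments": [[0.3, [0.001, 0.001, 0.08], 0], [0.3, [0, 0, 0.06], 0], [0.3, [0, 0, 0.015], 0], [0.3, [0, 0, 0], 0]]}}

```text
clock: 41.32
position: [585.4, -86.8, 25.2]
ee_rot: [0.013, 1.0, -0.0, 0.001]
contact_force: [0.2, -0.6, 0.0]
gripper_width: 55.5
```

>>> {"api": "drive_tool", "payload": {"increments": [[-1, [0, 0, 0], 0], [-1, [0, 0, 0], 0], [-1, [0, 0, 0], 0], [-1, [0, 0, 0], 0]]}}

```text
clock: 41.82
position: [585.9, -86.7, 25.9]
ee_rot: [0.013, 1.0, 0.0, 0.001]
contact_force: [-0.8, 2.0, 5.4]
gripper_width: 36.3
```

>>> {"api": "drive_tool", "payload": {"increments": [[-1, [0, 0, -0.05], 0], [-1, [0, 0, -0.15], 0], [-1, [0, 0, -0.15], 0], [-1, [0, 0, 0], 0], [-1, [0, 0, 0], 0]]}}

```text
clock: 42.45
position: [583.7, -86.8, 129.0]
ee_rot: [0.013, 1.0, 0.0, -0.001]
contact_force: [-0.7, 0.3, -2.8]
gripper_width: 36.6
```

```bash
python3 plan.py 565 -322 130;python3 - <<'E'
from h import *
a=snap('scene','v')
cv2.imwrite('pics/zx.png',cv2.resize(a[110:270,180:380],None,fx=4,fy=3.7,interpolation=cv2.INTER_CUBIC))
E
```

```text
t 42.45 pos [583.7 -86.8 129. ] yaw 178.47 tilt z [-0.001  0.001 -1.   ] F [-0.7  0.3 -2.8] w 36.6 j [ 0.13  0.39 -0.19 -0.   -0.99 -1.72]
shift total scaled [ 0.0415 -0.7855 -0.0039] n 4
```

View pics/zx.png

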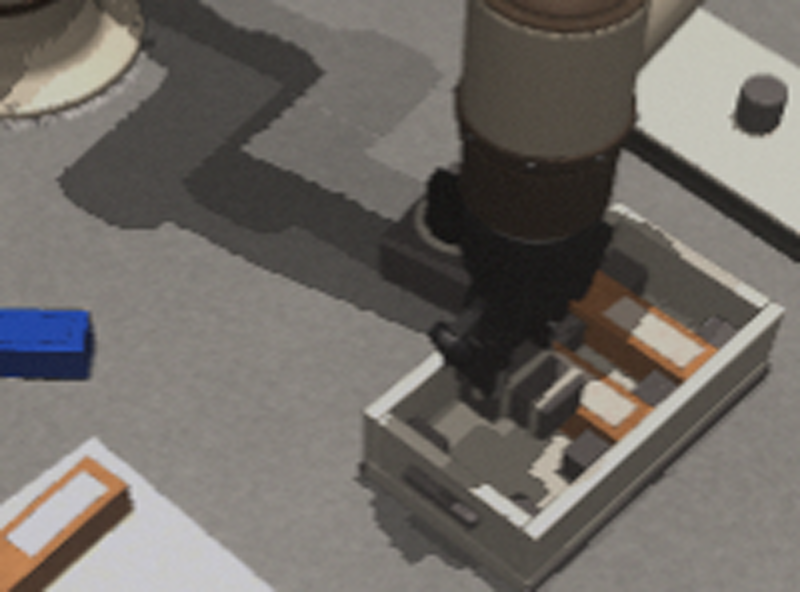

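>>> {"api": "drive_tool", "payload": {"increments": [[-1, [0.0104, -0.1964, -0.03], 0], [-1, [0.0104, -0.1964, 0], 0], [-1, [0.0104, -0.1964, 0], 0], [-1, [0.0104, -0.1964, 0], 0], [-1, [0, 0, 0], 0], [-1, [0, 0, 0.15], 0], [-1, [0, 0, 0.15], 0], [-1, [0, 0, 0.1], 0], [-1, [0, 0, 0], 0], [-1, [0, 0, 0], 0]]}}

```text
clock: 43.75
position: [567.0, -321.9, 19.2]
ee_rot: [0.012, 1.0, -0.0, 0.0]
contact_force: [0.4, 0.4, -0.6]
gripper_width: 36.4
```

>>> {"api": "drive_tool", "payload": {"increments": [[-1, [0, 0, 0.03], 0], [-1, [0, 0, 0], 0]]}}

```text
clock: 44.0
position: [566.0, -321.9, 9.6]
ee_rot: [0.013, 1.0, 0.0, 0.0]
contact_force: [1.1, -0.0, -0.9]
gripper_width: 36.1
```

>>> {"api": "drive_tool", "payload": {"increments": [[-1, [0, 0, 0.012], 0], [-1, [0, 0, 0], 0]]}}

```text
clock: 44.25
position: [566.0, -322.1, 5.7]
ee_rot: [0.013, 1.0, 0.0, -0.0]
contact_force: [0.1, 1.2, -0.7]
gripper_width: 36.4
```

>>> {"api": "drive_tool", "payload": {"increments": [[-1, [0, 0, 0.01], 0], [-1, [0, 0, 0], 0]]}}

```text
clock: 44.5
position: [566.6, -322.3, 4.0]
ee_rot: [0.013, 1.0, -0.0, 0.0]
contact_force: [-3.1, 0.9, 3.6]
gripper_width: 36.7
```

>>> {"api": "drive_tool", "payload": {"increments": [[-1, [0, 0, 0.006], 0], [-1, [0, 0, 0], 0]]}}

```text
clock: 44.75
position: [566.6, -322.3, 3.9]
ee_rot: [0.013, 1.0, -0.001, 0.001]
contact_force: [-3.7, 3.2, 11.9]
gripper_width: 36.6
```

Contact on the board; release, rise, and look.

>>> {"api": "drive_tool", "payload": {"increments": [[-1, [0, 0, -0.008], 0], [1, [0, 0, 0], 0], [1, [0, 0, 0], 0], [1, [0, 0, 0], 0], [1, [0, 0, -0.1], 0], [1, [0, 0, -0.2], 0], [1, [0, 0, -0.1], 0], [1, [0, 0, 0], 0]]}}

```text
clock: 45.75
position: [568.0, -322.8, 126.9]
ee_rot: [0.013, 1.0, -0.001, 0.003]
contact_force: [-0.2, 0.3, -0.3]
gripper_width: 85.2
```

```bash
python3 plan.py 403.3 -323.2 130 -88.3;python3 - <<'E'
from h import *
a=snap('scene','w');b=snap('top','w')
print(cartons(b))
z=cv2.resize(a,None,fx=4,fy=4,interpolation=cv2.INTER_CUBIC)
for x,y,w in((403.3,-323.2,91.7),):
  t=np.radians(w);c,s=np.cos(t),np.sin(t)
  q=np.array([(w2p('scene',[x+c*i-s*j,y+s*i+c*j,41])+.5)*4-.5 for i,j in((56,19),(56,-19),(-56,-19),(-56,19))])
  cv2.polylines(z,[np.round(q*16).astype(int)],True,(0,255,0),1,shift=4)
cv2.imwrite('pics/zy.png',z[800:1360,600:1350])
E
```

```text
t 45.75 pos [ 568.  -322.8  126.9] yaw 178.53 tilt z [ 0.006 -0.002 -1.   ] F [-0.2  0.3 -0.3] w 85.2 j [-0.27  0.49 -0.03  0.   -1.04 -1.33]
shift total scaled [ 0.5487 -0.0154 -0.014 ] n 3
turn deg(tool,cw+) -93.17 scaled -0.8131 n 10
[(array([ 403.3, -323.2]), array([110.2,  33. ]), -88.3, 202)]
```

View pics/zy.png

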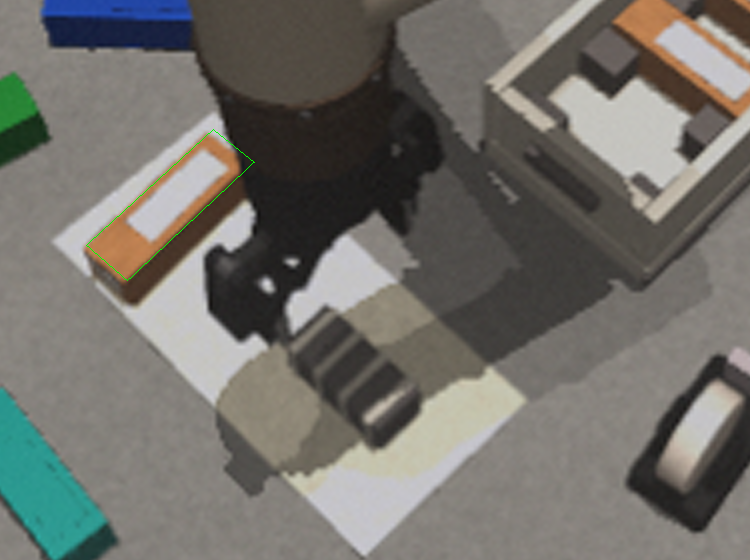

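>>> {"api": "drive_tool", "payload": {"increments": [[1, [0.183, -0.005, 0], 0], [1, [0.183, -0.005, 0], 0], [1, [0.183, -0.005, 0], 0], [1, [0, 0, 0], -0.0813], [1, [0, 0, 0], -0.0813], [1, [0, 0, 0], -0.0813], [1, [0, 0, 0], -0.0813], [1, [0, 0, 0], -0.0813], [1, [0, 0, 0], -0.0813], [1, [0, 0, 0], -0.0813], [1, [0, 0, 0], -0.0813], [1, [0, 0, 0], -0.0813], [1, [0, 0, 0], -0.0813], [1, [0, 0, 0.15], 0], [1, [0, 0, 0.1], 0], [1, [0, 0, 0], 0], [1, [0, 0, 0], 0]]}}

```text
clock: 47.98
position: [401.7, -322.6, 48.6]
ee_rot: [0.717, -0.697, 0.0, 0.0]
contact_force: [-0.3, -0.7, 0.2]
gripper_width: 85.2
```

```bash
python3 plan.py 403.3 -323.2 1 -88.3
```

```text
t 47.98 pos [ 401.7 -322.6   48.6] yaw -88.3 tilt z [-0. -0. -1.] F [-0.3 -0.7  0.2] w 85.2 j [-0.36  0.38 -0.46  0.   -0.73  0.39]
shift total scaled [ 0.0022 -0.0053  0.1588] n 1
turn deg(tool,cw+) -0.0 scaled -0.0 n 1
```

>>> {"api": "drive_tool", "payload": {"increments": [[1, [0.002, -0.005, 0.1], 0], [1, [0, 0, 0.059], 0], [1, [0, 0, 0], 0], [1, [0, 0, 0], 0], [-1, [0, 0, 0], 0], [-1, [0, 0, 0], 0], [-1, [0, 0, 0], 0], [-1, [0, 0, 0], 0], [-1, [0, 0, 0], 0]]}}

```text
clock: 49.1
position: [403.5, -323.1, 1.4]
ee_rot: [0.718, -0.697, 0.001, -0.0]
contact_force: [0.1, 1.2, 5.4]
gripper_width: 36.6
```

```bash
python3 plan.py
```

```text
t 49.1 pos [ 403.5 -323.1    1.4] yaw -88.3 tilt z [ 0.001 -0.001 -1.   ] F [0.1 1.2 5.4] w 36.6 j [-0.36  0.46 -0.5   0.   -0.61  0.39]
```

>>> {"api": "drive_tool", "payload": {"increments": [[-1, [0, 0, -0.05], 0], [-1, [0, 0, -0.2], 0], [-1, [0, 0, -0.18], 0], [-1, [0, 0, 0], 0], [-1, [0, 0, 0], 0]]}}

```text
clock: 49.72
position: [402.1, -322.3, 129.4]
ee_rot: [0.717, -0.697, -0.001, -0.0]
contact_force: [-0.6, -0.1, -1.7]
gripper_width: 36.6
```

```bash
python3 plan.py 584.9 -86.8 130 178.5
```

```text
t 49.73 pos [ 402.1 -322.3  129.4] yaw -88.36 tilt z [-0.001  0.001 -1.   ] F [-0.6 -0.1 -1.7] w 36.6 j [-0.36  0.27 -0.37 -0.   -0.93  0.39]
shift total scaled [-0.7673 -0.6316 -0.0014] n 5
turn deg(tool,cw+) 93.14 scaled 0.8128 n 10
```

>>> {"api": "drive_tool", "payload": {"increments": [[-1, [-0.1535, -0.1263, 0], 0], [-1, [-0.1535, -0.1263, 0], 0], [-1, [-0.1535, -0.1263, 0], 0], [-1, [-0.1535, -0.1263, 0], 0], [-1, [-0.1535, -0.1263, 0], 0], [-1, [0, 0, 0], 0.0813], [-1, [0, 0, 0], 0.0813], [-1, [0, 0, 0], 0.0813], [-1, [0, 0, 0], 0.0813], [-1, [0, 0, 0], 0.0813], [-1, [0, 0, 0], 0.0813], [-1, [0, 0, 0], 0.0813], [-1, [0, 0, 0], 0.0813], [-1, [0, 0, 0], 0.0813], [-1, [0, 0, 0], 0.0813], [-1, [0, 0, 0.1], 0], [-1, [0, 0, 0.06], 0], [-1, [0, 0, 0], 0], [-1, [0, 0, 0], 0]]}}

```text
clock: 52.1
position: [585.5, -87.3, 81.3]
ee_rot: [0.013, 1.0, -0.0, -0.001]
contact_force: [0.3, 0.2, -0.9]
gripper_width: 36.3
```

```bash
python3 plan.py 584.9 -86.8 40 178.5;python3 - <<'E'
from h import *
b=snap('top','x');a=snap('scene','x')
cv2.imwrite('pics/zz.png',np.hstack([cv2.resize(a[150:270,260:380],None,fx=3.3,fy=4,interpolation=cv2.INTER_CUBIC),cv2.resize(b[130:250,195:315],None,fx=3.3,fy=4)]))
E
```

```text
t 52.1 pos [585.5 -87.3  81.3] yaw 178.52 tilt z [-0.001 -0.    -1.   ] F [ 0.3  0.2 -0.9] w 36.3 j [ 0.13  0.45 -0.24  0.   -0.89 -1.72]
shift total scaled [0.002  0.0015 0.1378] n 1
turn deg(tool,cw+) 0.02 scaled 0.0002 n 1
```

View pics/zz.png

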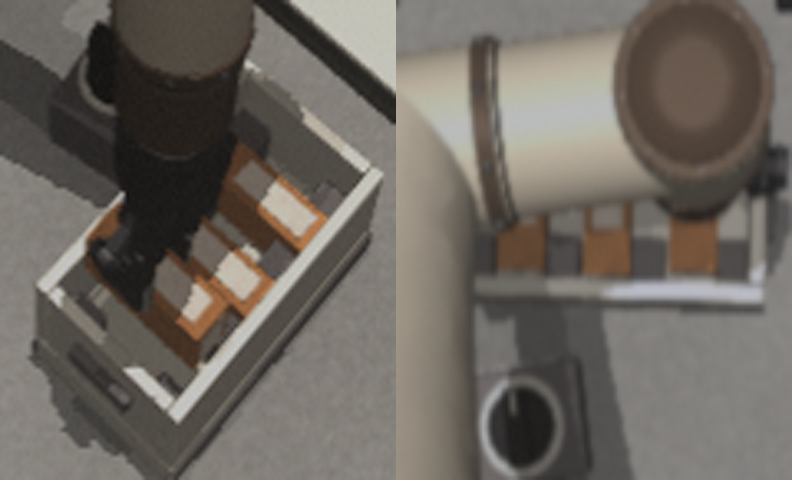

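>>> {"api": "drive_tool", "payload": {"increments": [[-1, [0.001, 0.0015, 0.06], 0], [-1, [0, 0, 0.06], 0], [-1, [0, 0, 0.03], 0], [-1, [0, 0, 0], 0], [-1, [0, 0, 0], 0]]}}

```text
clock: 52.82
position: [586.0, -86.7, 37.6]
ee_rot: [0.013, 1.0, 0.0, 0.001]
contact_force: [0.5, -1.2, -0.8]
gripper_width: 36.4
```

>>> {"api": "drive_tool", "payload": {"increments": [[-1, [0, 0, 0.015], 0], [-1, [0, 0, 0], 0]]}}

```text
clock: 53.08
position: [585.1, -86.7, 32.2]
ee_rot: [0.013, 1.0, 0.0, -0.0]
contact_force: [-0.5, -0.7, -1.2]
gripper_width: 36.8
```

>>> {"api": "drive_tool", "payload": {"increments": [[-1, [0, 0, 0.01], 0], [-1, [0, 0, 0], 0]]}}

```text
clock: 53.32
position: [585.0, -86.7, 28.9]
ee_rot: [0.013, 1.0, -0.0, -0.0]
contact_force: [0.4, -0.5, -1.5]
gripper_width: 36.6
```

>>> {"api": "drive_tool", "payload": {"increments": [[-1, [0, 0, 0.01], 0], [-1, [0, 0, 0], 0]]}}

```text
clock: 53.58
position: [585.0, -86.7, 25.9]
ee_rot: [0.013, 1.0, -0.0, -0.0]
contact_force: [0.8, 0.8, -0.7]
gripper_width: 36.7
```

>>> {"api": "drive_tool", "payload": {"increments": [[-1, [0, 0, 0.007], 0], [-1, [0, 0, 0], 0]]}}

```text
clock: 53.82
position: [585.1, -86.7, 23.9]
ee_rot: [0.013, 1.0, -0.0, -0.0]
contact_force: [0.4, 0.5, -1.3]
gripper_width: 36.7
```

>>> {"api": "drive_tool", "payload": {"increments": [[-1, [0, 0, 0.006], 0], [-1, [0, 0, 0], 0]]}}

```text
clock: 54.08
position: [585.4, -86.7, 23.5]
ee_rot: [0.013, 1.0, -0.0, 0.0]
contact_force: [-2.2, 0.7, 4.6]
gripper_width: 36.4
```

>>> {"api": "drive_tool", "payload": {"increments": [[0.25, [0, 0, -0.003], 0], [0.25, [0, 0, 0], 0], [0.25, [0, 0, 0], 0], [0.25, [0, 0, -0.1], 0], [0.25, [0, 0, -0.2], 0], [0.25, [0, 0, -0.13], 0], [0.25, [0, 0, 0], 0], [0.25, [0, 0, 0], 0]]}}

```text
clock: 55.08
position: [584.5, -86.6, 151.4]
ee_rot: [0.013, 1.0, 0.0, -0.001]
contact_force: [-1.3, 0.8, 0.2]
gripper_width: 53.3
```

```bash
python3 plan.py 513.2 310.6 150 -92.97
```

```text
t 55.08 pos [584.5 -86.6 151.4] yaw 178.49 tilt z [-0.001  0.    -1.   ] F [-1.3  0.8  0.2] w 53.3 j [ 0.13  0.37 -0.16 -0.   -1.04 -1.72]
shift total scaled [0.2725 1.3173 0.0055] n 7
turn deg(tool,cw+) -88.54 scaled -0.7726 n 9
```

>>> {"api": "drive_tool", "payload": {"increments": [[1, [0.0389, 0.1882, 0], 0], [1, [0.0389, 0.1882, 0], 0], [1, [0.0389, 0.1882, 0], 0], [1, [0.0389, 0.1882, 0], 0], [1, [0.0389, 0.1882, 0], 0], [1, [0.0389, 0.1882, 0], 0], [1, [0.0389, 0.1882, 0], 0], [1, [0, 0, 0], -0.0858], [1, [0, 0, 0], -0.0858], [1, [0, 0, 0], -0.0858], [1, [0, 0, 0], -0.0858], [1, [0, 0, 0], -0.0858], [1, [0, 0, 0], -0.0858], [1, [0, 0, 0], -0.0858], [1, [0, 0, 0], -0.0858], [1, [0, 0, 0], -0.0858], [1, [0, 0, 0], 0]]}}

```text
clock: 57.2
position: [513.1, 309.8, 150.2]
ee_rot: [-0.688, 0.726, 0.0, -0.002]
contact_force: [0.4, -0.0, -0.6]
gripper_width: 85.0
```

```bash
python3 plan.py 513.2 310.6 2 -92.97;python3 - <<'E'
from h import *
b=snap('top','y');a=snap('scene','y')
out=[]
t=np.radians(-1.5);c,s=np.cos(t),np.sin(t)
for im,n,(x0,x1,y0,y1) in((a,'scene',(255,375,150,270)),(b,'top',(195,315,130,250))):
  z=cv2.resize(im,None,fx=3.3,fy=4,interpolation=cv2.INTER_CUBIC)
  for k in(-70,0,70):
    X,Y=586.7-s*k,-16.8+c*k
    q=np.array([(w2p(n,[X+c*i-s*j,Y+s*i+c*j,63])+.5)*[3.3,4]-.5 for i,j in((56,19),(56,-19),(-56,-19),(-56,19))])
    cv2.polylines(z,[np.round(q*16).astype(int)],True,(0,255,0),1,shift=4)
  out.append(z[y0*4:y1*4,int(x0*3.3):int(x1*3.3)])
cv2.imwrite('pics/za1.png',np.hstack(out))
E
```

```text
t 57.2 pos [513.1 309.8 150.2] yaw -93.13 tilt z [-0.003 -0.003 -1.   ] F [ 0.4 -0.  -0.6] w 85.0 j [ 0.81  0.39 -0.14 -0.   -1.05 -0.87]
shift total scaled [-0.0039 -0.0014  0.4941] n 3
turn deg(tool,cw+) -0.16 scaled -0.0014 n 1
```

View pics/za1.png

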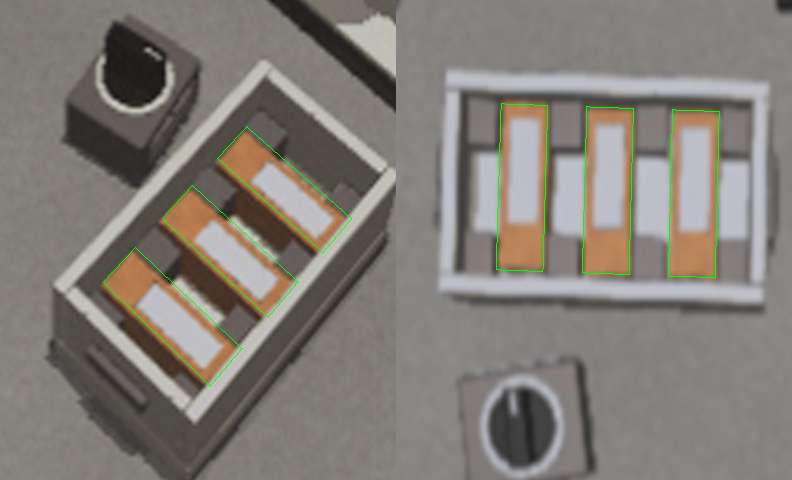

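View pics/top_y.png

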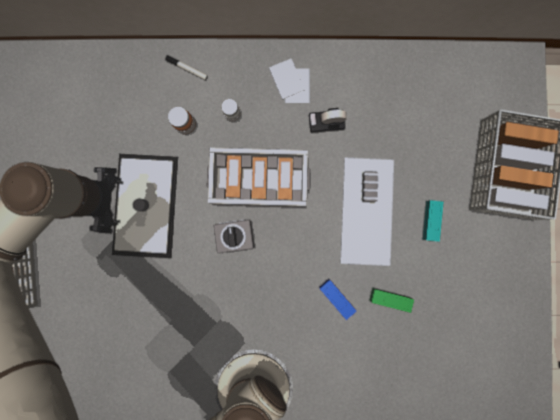

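>>> {"api": "drive_tool", "payload": {"increments": [[1, [-0.002, -0.001, 0.15], 0], [1, [0, 0, 0.15], 0], [1, [0, 0, 0.13], 0], [1, [0, 0, 0.05], 0], [1, [0, 0, 0], 0], [1, [0, 0, 0], 0]]}}

```text
clock: 58.05
position: [515.3, 312.0, 9.9]
ee_rot: [-0.688, 0.725, -0.0, 0.002]
contact_force: [0.4, 0.5, 0.8]
gripper_width: 85.4
```

```bash
python3 plan.py 513.2 310.6 1.8 -92.97
```

```text
t 58.05 pos [515.3 312.    9.9] yaw -93.0 tilt z [ 0.002  0.002 -1.   ] F [0.4 0.5 0.8] w 85.4 j [ 0.81  0.55 -0.28  0.   -0.74 -0.87]
shift total scaled [0.0052 0.0068 0.0269] n 1
turn deg(tool,cw+) -0.03 scaled -0.0003 n 1
```

>>> {"api": "drive_tool", "payload": {"increments": [[1, [0.002, 0.002, 0.02], 0], [1, [0, 0, 0], 0], [1, [0, 0, 0], 0]]}}

```text
clock: 58.42
position: [513.7, 310.6, 2.6]
ee_rot: [-0.688, 0.725, -0.0, 0.0]
contact_force: [0.4, 0.9, -0.3]
gripper_width: 85.2
```

```bash
python3 plan.py 513.2 310.6 1.8 -92.97
```

```text
t 58.42 pos [513.7 310.6   2.6] yaw -93.0 tilt z [ 0.001  0.    -1.   ] F [ 0.4  0.9 -0.3] w 85.2 j [ 0.81  0.56 -0.29  0.   -0.72 -0.87]
shift total scaled [0.0002 0.0018 0.0027] n 1
turn deg(tool,cw+) -0.03 scaled -0.0003 n 1
```

>>> {"api": "drive_tool", "payload": {"increments": [[-1, [0, 0, 0], 0], [-1, [0, 0, 0], 0], [-1, [0, 0, 0], 0], [-1, [0, 0, 0], 0], [-1, [0, 0, 0], 0], [-1, [0, 0, -0.05], 0], [-1, [0, 0, -0.15], 0], [-1, [0, 0, -0.2], 0], [-1, [0, 0, -0.2], 0], [-1, [0, 0, 0], 0], [-1, [0, 0, 0], 0]]}}

```text
clock: 59.8
position: [512.3, 309.8, 181.2]
ee_rot: [-0.688, 0.726, 0.001, -0.001]
contact_force: [-0.7, -0.7, -4.0]
gripper_width: 34.9
```

```bash
python3 plan.py 586.3 -17.1 182 178.7
python3 - <<'E'
from h import *
snap('scene','z')
E
```

```text
t 59.8 pos [512.3 309.8 181.2] yaw -93.05 tilt z [-0.003 -0.001 -1.   ] F [-0.7 -0.7 -4. ] w 34.9 j [ 0.81  0.36 -0.1  -0.   -1.12 -0.87]
shift total scaled [ 1.0749 -0.3041 -0.0025] n 6
turn deg(tool,cw+) 88.25 scaled 0.7701 n 9
```

View pics/scene_z.png

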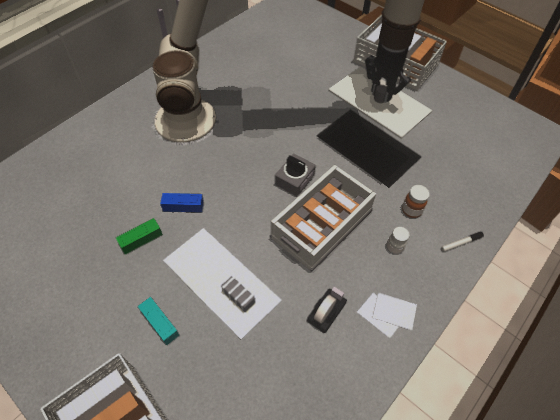

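>>> {"api": "drive_tool", "payload": {"increments": [[-1, [0.1792, -0.0507, 0], 0], [-1, [0.1792, -0.0507, 0], 0], [-1, [0.1792, -0.0507, 0], 0], [-1, [0.1792, -0.0507, 0], 0], [-1, [0.1792, -0.0507, 0], 0], [-1, [0.1792, -0.0507, 0], 0], [-1, [0, 0, 0], 0.0856], [-1, [0, 0, 0], 0.0856], [-1, [0, 0, 0], 0.0856], [-1, [0, 0, 0], 0.0856], [-1, [0, 0, 0], 0.0856], [-1, [0, 0, 0], 0.0856], [-1, [0, 0, 0], 0.0856], [-1, [0, 0, 0], 0.0856], [-1, [0, 0, 0], 0.0856], [-1, [0, 0, 0.12], 0], [-1, [0, 0, 0.1], 0], [-1, [0, 0, 0], 0], [-1, [0, 0, 0], 0]]}}

```text
clock: 62.22
position: [588.3, -16.5, 116.3]
ee_rot: [0.011, 1.0, -0.0, -0.0]
contact_force: [1.5, 0.0, -2.8]
gripper_width: 34.6
```

```bash
python3 plan.py 586.3 -17.1 92 178.7
python3 - <<'E'
from h import *
a=snap('scene','A');b=snap('top','A')
cv2.imwrite('pics/zA.png',np.hstack([cv2.resize(a[150:270,255:375],None,fx=3.3,fy=4,interpolation=cv2.INTER_CUBIC),cv2.resize(b[130:250,195:315],None,fx=3.3,fy=4,interpolation=cv2.INTER_CUBIC)]))
E
```

```text
t 62.23 pos [588.3 -16.5 116.3] yaw 178.74 tilt z [-0.    -0.001 -1.   ] F [ 1.5  0.  -2.8] w 34.6 j [ 0.25  0.4  -0.21  0.   -0.96 -1.84]
shift total scaled [ 0.0066 -0.0021  0.0809] n 1
turn deg(tool,cw+) 0.04 scaled 0.0003 n 1
```

View pics/zA.png

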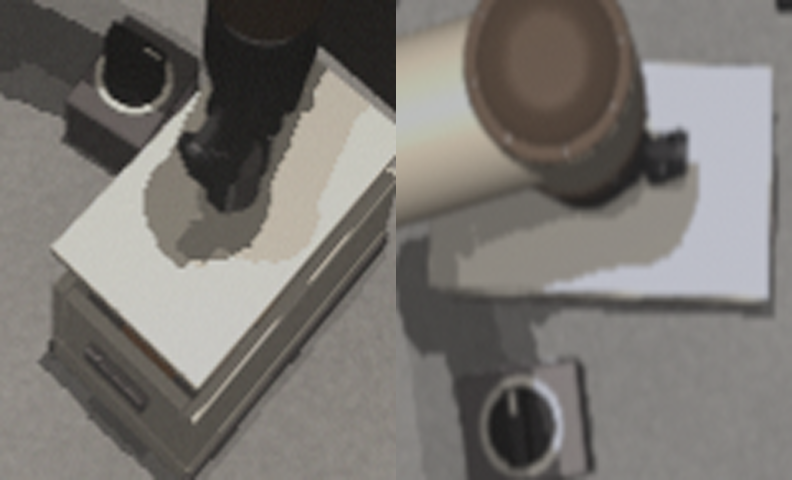

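>>> {"api": "drive_tool", "payload": {"increments": [[-1, [0.004, -0.001, 0.05], 0], [-1, [0, 0, 0.03], 0], [-1, [0, 0, 0], 0], [-1, [0, 0, 0], 0], [-1, [0, 0, 0], 0]]}}

```text
clock: 62.95
position: [587.0, -16.6, 92.6]
ee_rot: [0.011, 1.0, 0.0, 0.0]
contact_force: [0.6, -1.5, -4.1]
gripper_width: 33.9
```

```bash
python3 plan.py 586.3 -17.1 80 178.7
```

```text
t 62.95 pos [587.  -16.6  92.6] yaw 178.72 tilt z [ 0.001  0.    -1.   ] F [ 0.6 -1.5 -4.1] w 33.9 j [ 0.25  0.43 -0.24  0.   -0.9  -1.84]
shift total scaled [ 0.0023 -0.0017  0.0419] n 1
turn deg(tool,cw+) 0.02 scaled 0.0002 n 1
```

>>> {"api": "drive_tool", "payload": {"increments": [[-1, [0.002, -0.001, 0.015], 0], [-1, [0, 0, 0.01], 0], [-1, [0, 0, 0], 0]]}}

```text
clock: 63.32
position: [585.7, -17.0, 84.3]
ee_rot: [0.011, 1.0, -0.0, -0.0]
contact_force: [0.5, 0.5, -4.4]
gripper_width: 34.5
```

>>> {"api": "drive_tool", "payload": {"increments": [[-1, [0, 0, 0.01], 0], [-1, [0, 0, 0], 0]]}}

```text
clock: 63.58
position: [585.8, -17.0, 81.4]
ee_rot: [0.011, 1.0, -0.0, -0.0]
contact_force: [0.3, 0.7, -3.2]
gripper_width: 34.4
```

>>> {"api": "drive_tool", "payload": {"increments": [[-1, [0, 0, 0.008], 0], [-1, [0, 0, 0], 0]]}}

```text
clock: 63.82
position: [586.3, -16.9, 79.6]
ee_rot: [0.011, 1.0, 0.0, 0.0]
contact_force: [-0.1, -0.5, -3.1]
gripper_width: 34.5
```

>>> {"api": "drive_tool", "payload": {"increments": [[-1, [0, 0, 0.006], 0], [-1, [0, 0, 0], 0]]}}

```text
clock: 64.08
position: [586.4, -16.9, 79.5]
ee_rot: [0.011, 1.0, -0.0, 0.001]
contact_force: [-3.7, 1.1, 6.6]
gripper_width: 34.3
```

>>> {"api": "drive_tool", "payload": {"increments": [[-1, [0, 0, 0.005], 0], [-1, [0, 0, 0], 0]]}}

```text
clock: 64.32
position: [586.4, -17.0, 79.5]
ee_rot: [0.011, 1.0, -0.0, 0.001]
contact_force: [-6.9, 1.2, 13.9]
gripper_width: 34.2
```

>>> {"api": "drive_tool", "payload": {"increments": [[-1, [0, 0, -0.007], 0], [-1, [0, 0, 0], 0], [1, [0, 0, 0], 0], [1, [0, 0, 0], 0], [1, [0, 0, 0], 0], [1, [0, 0, 0], 0], [1, [0, 0, -0.1], 0], [1, [0, 0, -0.2], 0], [1, [0, 0, -0.1], 0], [1, [0, 0, 0], 0]]}}

```text
clock: 65.58
position: [587.8, -16.7, 201.4]
ee_rot: [0.011, 1.0, 0.001, 0.003]
contact_force: [-1.1, -0.1, -0.8]
gripper_width: 85.1
```

```bash
python3 plan.py 586 -250 200
```

```text
t 65.58 pos [587.8 -16.7 201.4] yaw 178.73 tilt z [ 0.007  0.001 -1.   ] F [-1.1 -0.1 -0.8] w 85.1 j [ 0.25  0.32 -0.1   0.   -1.14 -1.84]
shift total scaled [-0.0114 -0.7775  0.0037] n 4
```

>>> {"api": "drive_tool", "payload": {"increments": [[1, [0, -0.19, 0], 0], [1, [0, -0.19, 0], 0], [1, [0, -0.19, 0], 0], [1, [0, -0.19, 0], 0], [1, [0, 0, 0], 0], [1, [0, 0, 0], 0]]}}

```text
clock: 66.32
position: [580.3, -244.8, 196.7]
ee_rot: [0.012, 1.0, 0.0, -0.001]
contact_force: [-0.2, 0.1, -0.7]
gripper_width: 85.3
```

Run:
```python
from h import *
a=snap('scene','B');b=snap('top','B')
cv2.imwrite('pics/zB.png',np.hstack([cv2.resize(a[150:270,255:375],None,fx=3.3,fy=4,interpolation=cv2.INTER_CUBIC),cv2.resize(b[140:260,200:320],None,fx=3.3,fy=4,interpolation=cv2.INTER_CUBIC)]))
H,S,V=cv2.split(cv2.cvtColor(b,cv2.COLOR_BGR2HSV));yy,xx=np.mgrid[:420,:560]
print(rects('top',(V>165)&(S<60)&(xx<315)&(xx>190)&(yy>130)&(yy<215),98,300))
```

```text
[(array([595.3, -73.5]), array([216.8, 175. ]), 0.2, array([603.9, -63.6]), [246, 131, 68, 84, 3497]), (array([585.9,  53.9]), array([144.8, 114. ]), -1.4, array([587.5,  59.6]), [208, 148, 46, 56, 2164])]
```

View pics/zB.png

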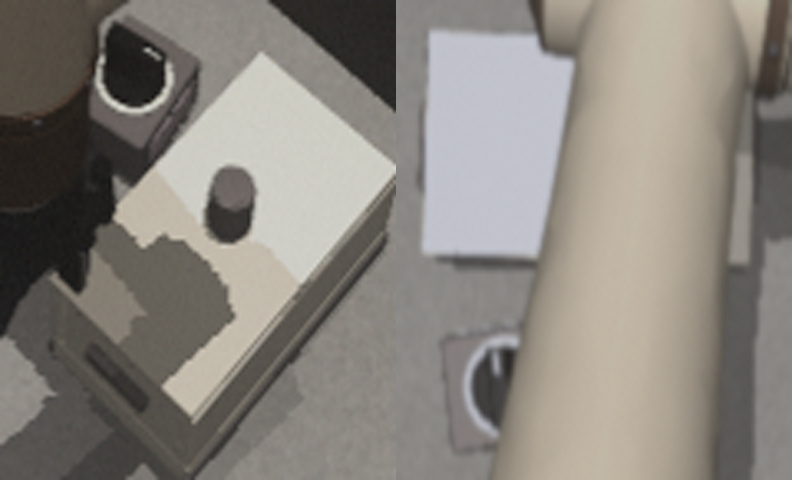

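Run:
```python
from h import *
for n,(x0,x1,y0,y1),thr in(('top',(212,255,216,256),120),('scene',(275,318,150,192),110)):
  im=cv2.imread(f'pics/{n}_y.png');z=cv2.resize(im[y0:y1,x0:x1],None,fx=8,fy=8,interpolation=cv2.INTER_CUBIC)
  H,S,V=cv2.split(cv2.cvtColor(z,cv2.COLOR_BGR2HSV));m=((V>(170 if n=='top' else 155))&(S<40)).astype(np.uint8)
  k,l,st,c=cv2.connectedComponentsWithStats(m);i=1+np.argmax(st[1:,4]);ys,xs=np.nonzero(l==i)
  h=cv2.convexHull(np.stack([xs,ys],1).astype(np.int32));e=cv2.fitEllipse(h);u=((e[0][0]+.5)/8-.5+x0,(e[0][1]+.5)/8-.5+y0)
  print(n,st[i],e,u,p2w(n,u,56))
  cv2.imwrite(f'pics/y_{n}.png',z)
a=cv2.imread('pics/y_top.png');b=cv2.imread('pics/y_scene.png');cv2.imwrite('pics/yy.png',np.hstack([a[:320,:344],b[:320,:344]]))
```

```text
top [ 128   67  138  193 3645] ((175.27003479003906, 162.28248596191406), (182.45632934570312, 195.9676971435547), 164.39950561523438) (233.47125434875488, 235.84781074523926) [428.8771486   50.20515446  56.        ]
scene [ 234  238  110   98 3611] ((296.0731506347656, 295.2059631347656), (33.865718841552734, 221.3081817626953), 48.144351959228516) (311.5716438293457, 186.4632453918457) [505.51032364  30.55764068  56.        ]
```

View pics/yy.png

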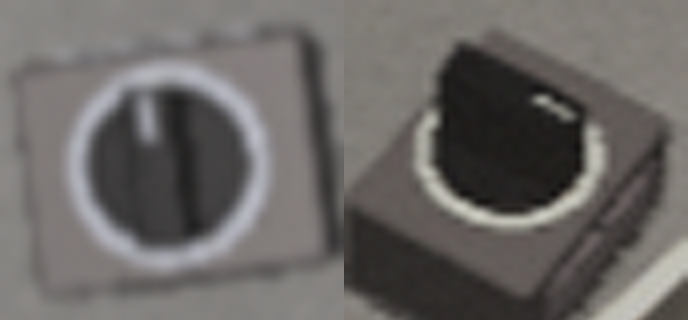

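```bash
python3 - <<'E'
from h import *
A=p2w('scene',(289.5,155),88);B=p2w('scene',(305.1,163.1),88);print(A,B,np.degrees(np.arctan2(*(B-A)[1::-1])))
# pointer/dark line in top
f=lambda u,v,z:p2w('top',((u+.5)/8-.5+212,(v+.5)/8-.5+216),z)
for (p,q,z) in(((147,95),(151,140),88),((178,90),(190,235),88),((130,85),(140,235),88)):
  a,b=f(*p,z),f(*q,z);print(a,b,np.degrees(np.arctan2(*(a-b)[1::-1])))
E
python3 plan.py 428.7 51.5 160 6
```

```text
[402.08812472  54.0747988   88.        ] [453.78434886  61.23129255  88.        ] 7.881567946081247
[451.69399602  55.4166912   88.        ] [437.0413061   53.99091858  88.        ] 5.557640817898693
[453.35928478  45.31008258  88.        ] [406.19085359  41.0328263   88.        ] 5.1814379355412745
[454.93343587  60.99466214  88.        ] [406.12887319  57.32959595  88.        ] 4.294668157819081
t 66.42 pos [ 580.8 -243.8  197.5] yaw 178.79 tilt z [-0.001  0.    -1.   ] F [0.6 0.2 0. ] w 85.4 j [-0.14  0.4   0.01 -0.   -1.18 -1.45]
shift total scaled [0.5276 0.9733 0.126 ] n 6
turn deg(tool,cw+) 172.79 scaled 1.5079 n 18
```

>>> {"api": "drive_tool", "payload": {"increments": [[1, [0, 0, 0], -0.0907], [1, [0, 0, 0], -0.0907], [1, [0, 0, 0], -0.0907], [1, [0, 0, 0], -0.0907], [1, [0, 0, 0], -0.0907], [1, [0, 0, 0], -0.0907], [1, [0, 0, 0], -0.0907], [1, [0, 0, 0], -0.0907], [1, [0, 0, 0], -0.0907], [1, [0, 0, 0], -0.0907], [1, [0, 0, 0], -0.0907], [1, [0, 0, 0], -0.0907], [1, [0, 0, 0], -0.0907], [1, [0, 0, 0], -0.0907], [1, [0, 0, 0], -0.0907], [1, [0, 0, 0], -0.0907], [1, [0, 0, 0], -0.0907], [1, [0, 0, 0], -0.0907], [1, [0, 0, 0], 0]]}}

```text
clock: 68.8
position: [581.2, -243.4, 198.2]
ee_rot: [0.999, 0.051, 0.0, -0.0]
contact_force: [0.0, 0.1, -0.6]
gripper_width: 85.3
```

```bash
python3 plan.py 428.7 51.2 160 6
```

```text
t 68.8 pos [ 581.2 -243.4  198.2] yaw 5.8 tilt z [ 0.  0. -1.] F [ 0.   0.1 -0.6] w 85.3 j [-0.14  0.4   0.01 -0.   -1.18  1.81]
shift total scaled [-0.4063 -1.0285  0.1274] n 6
turn deg(tool,cw+) -0.2 scaled -0.0017 n 1
```

>>> {"api": "drive_tool", "payload": {"increments": [[1, [-0.0677, -0.1714, 0], 0], [1, [-0.0677, -0.1714, 0], 0], [1, [-0.0677, -0.1714, 0], 0], [1, [-0.0677, -0.1714, 0], 0], [1, [-0.0677, -0.1714, 0], 0], [1, [-0.0677, -0.1714, 0], 0], [1, [0, 0, 0.15], 0], [1, [0, 0, 0.15], 0], [1, [0, 0, 0], 0], [1, [0, 0, 0], 0]]}}

```text
clock: 70.05
position: [429.8, 50.3, 109.6]
ee_rot: [0.999, 0.05, 0.001, -0.0]
contact_force: [-0.3, -0.0, -0.0]
gripper_width: 85.6
```

```bash
python3 plan.py 428.7 51.2 40 6
python3 - <<'E'
from h import *
a=snap('scene','C');b=snap('top','C')
cv2.imwrite('pics/zC.png',np.hstack([cv2.resize(a[110:270,250:390],None,fx=3.3,fy=3.5,interpolation=cv2.INTER_CUBIC),cv2.resize(b[130:290,200:300],None,fx=3.3,fy=3.5,interpolation=cv2.INTER_CUBIC)]))
H,S,V=cv2.split(cv2.cvtColor(b,cv2.COLOR_BGR2HSV));yy,xx=np.mgrid[:420,:560]
print(rects('top',(V>165)&(S<60)&(xx<315)&(xx>190)&(yy>140)&(yy<215),98,300))
E
```

```text
t 70.05 pos [429.8  50.3 109.6] yaw 5.79 tilt z [ 0.003  0.001 -1.   ] F [-0.3 -0.  -0. ] w 85.6 j [ 0.5   0.16 -0.58  0.   -0.82  1.18]
shift total scaled [-0.0039 -0.0031  0.232 ] n 2
turn deg(tool,cw+) -0.21 scaled -0.0019 n 1
[(array([584.9, -17.6]), array([257.1, 146.3]), 88.6, array([584.2, -17.6]), [208, 147, 101, 59, 5288])]
```

View pics/zC.png

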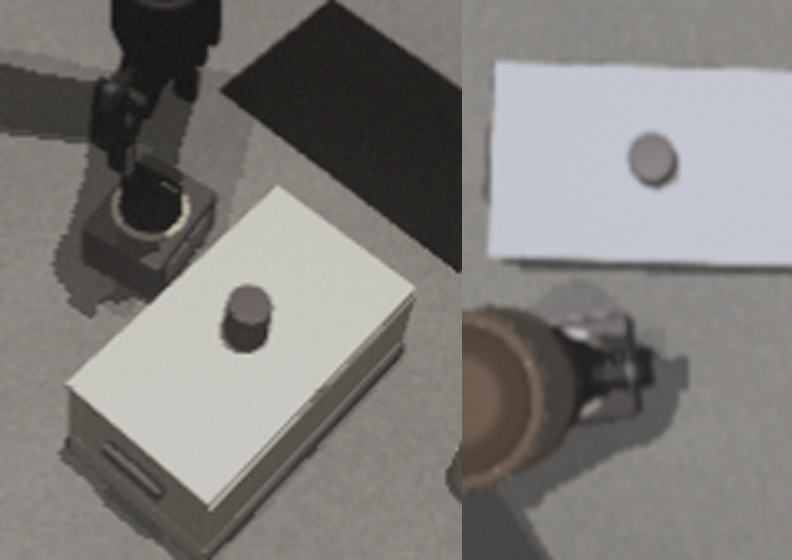

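>>> {"api": "drive_tool", "payload": {"increments": [[1, [-0.001, -0.002, 0.12], 0], [1, [0, 0, 0.08], 0], [1, [0, 0, 0.032], 0], [1, [0, 0, 0], 0], [1, [0, 0, 0], 0]]}}

```text
clock: 70.78
position: [429.2, 50.7, 39.6]
ee_rot: [0.999, 0.051, 0.001, -0.0]
contact_force: [-0.1, 0.9, -0.6]
gripper_width: 85.4
```

```bash
python3 plan.py 428.7 51.2 38 6
```

```text
t 70.78 pos [429.2  50.7  39.6] yaw 5.8 tilt z [ 0.002  0.001 -1.   ] F [-0.1  0.9 -0.6] w 85.4 j [ 0.5   0.28 -0.67  0.   -0.62  1.18]
shift total scaled [-0.0015 -0.0017  0.0054] n 1
turn deg(tool,cw+) -0.2 scaled -0.0017 n 1
```

>>> {"api": "drive_tool", "payload": {"increments": [[-1, [0, 0, 0], 0], [-1, [0, 0, 0], 0], [-1, [0, 0, 0], 0], [-1, [0, 0, 0], 0], [-1, [0, 0, 0], 0], [-1, [0, 0, 0], 0]]}}

```text
clock: 71.53
position: [428.4, 53.3, 39.2]
ee_rot: [0.999, 0.051, 0.001, -0.002]
contact_force: [-8.0, 15.9, 7.6]
gripper_width: 14.6
```

```bash
python3 plan.py
python3 - <<'E'
from h import *
a=snap('scene','D')
cv2.imwrite('pics/zD.png',cv2.resize(a[110:220,250:360],None,fx=5,fy=5,interpolation=cv2.INTER_CUBIC))
E
```

```text
t 71.53 pos [428.4  53.3  39.2] yaw 5.79 tilt z [ 0.002  0.004 -1.   ] F [-8.  15.9  7.6] w 14.6 j [ 0.5   0.28 -0.67 -0.01 -0.62  1.18]
```

View pics/zD.png

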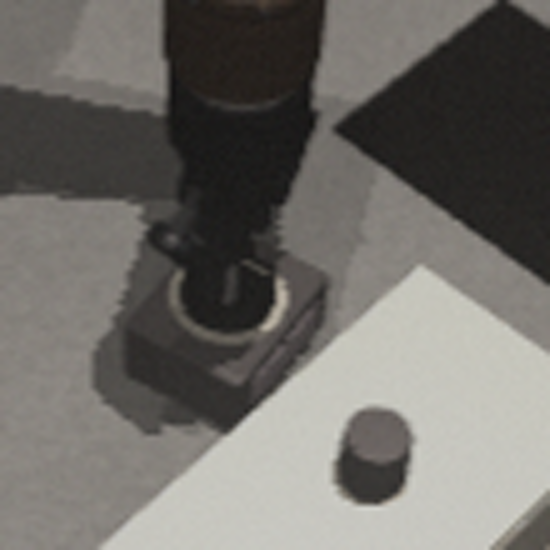

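>>> {"api": "drive_tool", "payload": {"increments": [[-1, [0, -0.009, 0], 0], [-1, [0, 0, 0], 0], [-1, [0, 0, 0], 0.08], [-1, [0, 0, 0], 0.08], [-1, [0, 0, 0], 0.08], [-1, [0, 0, 0], 0.08], [-1, [0, 0, 0], 0]]}}

```text
clock: 72.45
position: [428.2, 53.5, 39.1]
ee_rot: [0.964, -0.266, 0.0, -0.0]
contact_force: [-3.5, 4.9, 8.2]
gripper_width: 14.9
```

```bash
python3 plan.py
```

```text
t 72.45 pos [428.2  53.5  39.1] yaw -30.9 tilt z [ 0.001  0.001 -1.   ] F [-3.5  4.9  8.2] w 14.9 j [ 0.5   0.28 -0.67 -0.   -0.62  0.53]
```

>>> {"api": "drive_tool", "payload": {"increments": [[-1, [0, 0, 0], 0.085], [-1, [0, 0, 0], 0.085], [-1, [0, 0, 0], 0.085], [-1, [0, 0, 0], 0.06], [-1, [0, 0, 0], 0], [-1, [0, 0, 0], 0]]}}

```text
clock: 73.2
position: [428.0, 53.6, 39.1]
ee_rot: [0.834, -0.551, -0.0, -0.0]
contact_force: [-3.7, 5.3, 7.0]
gripper_width: 15.1
```

```bash
python3 plan.py; python3 -c "
from bench import *
print(read_state()['wrist_torque'])"
```

```text
t 73.2 pos [428.   53.6  39.1] yaw -66.91 tilt z [ 0.     0.001 -1.   ] F [-3.7  5.3  7. ] w 15.1 j [ 0.5   0.28 -0.67 -0.   -0.62 -0.1 ]
[1.2841881  1.33721442 0.26167499]
```

>>> {"api": "drive_tool", "payload": {"increments": [[-1, [0, 0, 0], 0.03], [-1, [0, 0, 0], 0], [-1, [0, 0, 0], 0]]}}

```text
clock: 73.58
position: [428.1, 53.7, 39.1]
ee_rot: [0.819, -0.574, 0.0, -0.0]
contact_force: [-3.8, 5.5, 6.4]
gripper_width: 14.6
```

```bash
python3 plan.py
python3 - <<'E'
from h import *
print(read_state()['wrist_torque'])
a=snap('scene','E')
cv2.imwrite('pics/zE.png',cv2.resize(a[110:220,250:360],None,fx=5,fy=5,interpolation=cv2.INTER_CUBIC))
E
```

```text
t 73.58 pos [428.1  53.7  39.1] yaw -70.1 tilt z [ 0.001  0.    -1.   ] F [-3.8  5.5  6.4] w 14.6 j [ 0.5   0.28 -0.67  0.   -0.62 -0.16]
[1.73507643 1.46296391 1.14369721]
```

View pics/zE.png

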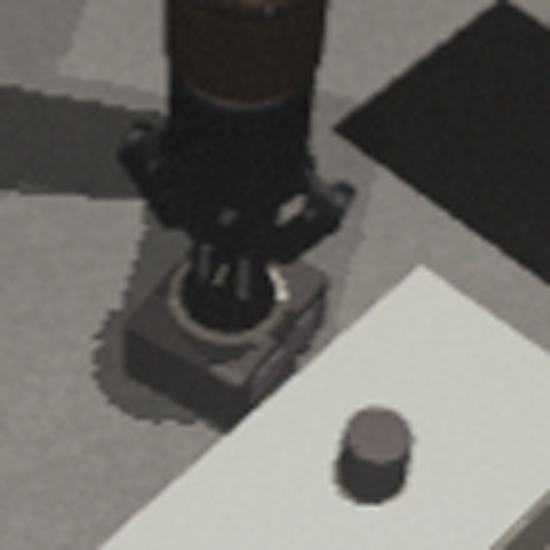

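>>> {"api": "drive_tool", "payload": {"increments": [[1, [0, 0, 0], 0], [1, [0, 0, 0], 0], [1, [0, 0, 0], 0], [1, [0, 0, 0], 0], [1, [0, 0, -0.1], 0], [1, [0, 0, -0.2], 0], [1, [0, 0, -0.2], 0], [1, [0, 0, 0], 0], [1, [0, -0.19, 0], 0], [1, [0, -0.19, 0], 0], [1, [0, -0.19, 0], 0], [1, [0, 0, 0], 0], [1, [0, 0, 0], 0]]}}

```text
clock: 75.25
position: [587.9, 109.8, 186.6]
ee_rot: [0.817, -0.577, -0.001, 0.002]
contact_force: [-0.5, -0.6, -0.4]
gripper_width: 85.5
```

```bash
python3 plan.py
python3 - <<'E'
from h import *
a=snap('scene','F');b=snap('top','F')
cv2.imwrite('pics/zF.png',np.hstack([cv2.resize(a[110:320,170:390],None,fx=2,fy=2.4,interpolation=cv2.INTER_CUBIC),cv2.resize(b[130:270,200:320],None,fx=2.8,fy=3.6,interpolation=cv2.INTER_CUBIC)]))
E
```

```text
t 75.25 pos [587.9 109.8 186.6] yaw -70.44 tilt z [-0.004 -0.001 -1.   ] F [-0.5 -0.6 -0.4] w 85.5 j [ 0.45  0.36 -0.09 -0.   -1.13 -0.11]
```

View pics/zF.png

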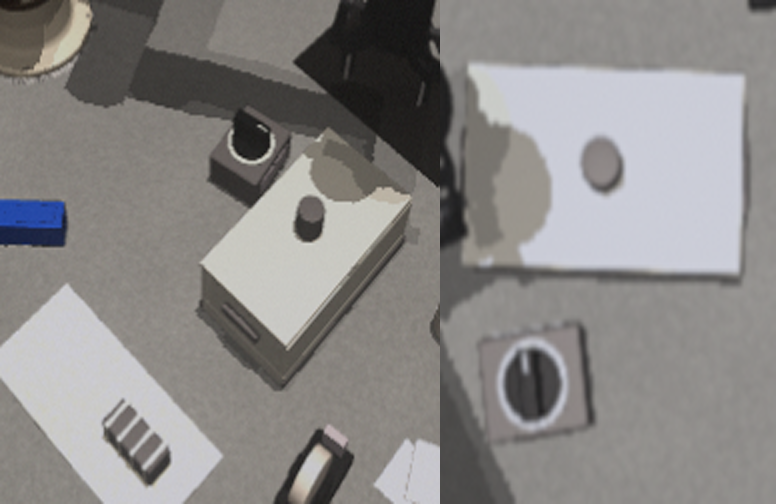

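Run:
```python
from h import *
R={}
for tag in('0','C'):
  a=cv2.imread(f'pics/scene{"_" if tag!="0" else ""}{tag}.png');V=cv2.cvtColor(a,cv2.COLOR_BGR2GRAY)
  R[tag]=V
# template-shift of lid region (knob and corners) between start and C in scene
for nm,(x0,x1,y0,y1) in dict(knob=(312,340,186,214),right=(355,380,172,200),front=(298,325,236,262)).items():
  t=cv2.resize(R['0'][y0:y1,x0:x1],None,fx=8,fy=8,interpolation=cv2.INTER_CUBIC);s=cv2.resize(R['C'][y0-5:y1+5,x0-5:x1+5],None,fx=8,fy=8,interpolation=cv2.INTER_CUBIC)
  r=cv2.matchTemplate(s,t,cv2.TM_CCOEFF_NORMED);_,m,_,l=cv2.minMaxLoc(r);print(nm,round(m,3),(np.array(l)-40)/8)
print(w2p('scene',[586,-17,136]),w2p('scene',[586,-17,146]),w2p('scene',[584,-19,136]))
```

```text
knob 0.997 [-1.     0.125]
right 0.989 [-0.5  0. ]
front 0.988 [-0.25  0.75]
[326.31939455 196.03802881] [326.70481046 193.72943439] [325.20731792 196.07994025]
```

```bash
python3 -c "
from bench import *
print(job_done())"
```

```text
the job is handed in; nothing more can be done
None
```

I finished every step of the task and handed the job in at about 75 s of the 210 s allowed.

**What I did:**
- The lid went onto the rubber mat.
- Two cartons went into cell2 and cell1, the cold block went out onto the white board, and the third carton went into cell0.
- The lid went back on the box.
- I turned the start knob clockwise about 1.32 rad, until the wrist torque jumped at the stop, then let go.

**Last checks:**
- **Cartons:** before the lid closed, all three matched the outlines of seated cartons in both cameras.
- **Cold block:** it lies flat on the board.
- **Lid:** it is flush and at its starting height, about 2 mm from where it first sat.
- **Start knob:** it looks back at its rest angle in both cameras.
- **Bystanders:** the tape dispenser looks unmoved. I did not look at the jars again after the lid and start-knob moves. The gripper is clear of everything.

**What disagreed or went wrong:**
- **Height reading:** the fingertips stood about 23 mm behind the reported TCP, not 11 mm ahead as stated. The first lid grasp closed just above the knob on nothing. I measured the offset by pressing lightly on the counter (about 47 N at the wrist), and worked from contact after that.
- **First carton (cell2):** the gripper pressed on something in or at the end of the box, up to about 19 N, before the carton was fully down. The carton dropped the last few millimetres on release. I gripped the cold block and the third carton higher to avoid this.

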